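# Clear the clip rack and park the paste pot

## Robot

A 6-joint arm with a two-finger parallel gripper is mounted at the origin on the work surface. World frame = base frame: x ahead of the robot, y to its left, z up, the work surface at z = 0. Lengths are in m, angles in rad, forces in N, time in s.
With the tool pointing down it reaches from about 0.3 to 0.775 m from the base axis. Payload 14.6 kg.
Tool frame: the origin (TCP) lies at the very end of the fingers, on their centre line; the grasp point (between the pads) lies 19 mm behind it; z points along the fingers, y is the line along which they close (so a half turn about z gives the same grasp; the last joint's range is limited). The gripper opens to 94 mm and grips with 3 to 60 N. Pads are 16 mm wide; open, the fingers measure 119 mm over their backs; the gripper's body (75 mm by 177 mm) begins 78 mm behind the grasp point.
Start: joints at [1.268, 0.3, 1.521, -0, 1.321, -0.067], TCP at [0.128, 0.535, 0.205] pointing down, gripper open.
Joint ranges: [-3.03, 3.03], [-0.79, 2.21], [0.23, 2.52], [-1.04, 4.18], [0, 3.07], [-2.55, 2.55]. Speed limits (rad/s): [2.22, 2.22, 2.57, 3.14, 3.14, 3.14].

## Interface

Orientations are given as [roll, pitch, yaw] about the fixed x, y, z axes, in that order (R = Rz(yaw) Ry(pitch) Rx(roll)).
In Python, from rig import status, eyes, order gives the robot as it stands. The module is installed in compiled form; this text tells all that it offers.
- The arm moves only by the tool arm_command, never from a script. Its argument "motion" is a list of rows, each an object of numbers: "jaw": the opening, from 0 (shut) to 1 (fully open); "x", "y", "z": the shift along the tool's x, y, z each as a share of 0.025 m, from -1 to 1; "rx", "ry", "rz": the turn, a rotation vector about the tool's x, y, z each as a share of 0.12 rad, from -1 to 1. A call has 1 to 20 rows; each row shifts and turns the commanded pose from where the row before left it, along the tool's axes as they then stand; what a row does not reach is not made up. A row lasts 1/12 s, in which the tool goes at most 41.7 mm and 7.16 degrees, less where a joint would pass 70% of its speed; a pose out of reach is approached as far as the arm can. A call with a number of a shift or a turn outside -1 to 1 is refused whole. A call with a gripper value outside its range is refused whole. The fingers move at their own pace and stop on an object; "squeeze" is the grip in N (left out, the last holds). Time passes only in rows, so rows that do not move let the fingers close. It gives the time, the measured TCP pose, the force, the opening and the grip force at its end, in the units of the state.
- status.state(): the state, without advancing time (a new reading comes with each control period).
- eyes.capture(name): name is "side" or "top" or "wrist"; returns a dict with "img" (384x512x3 uint8, red, green, blue), "z_map" (384x512 float32, m along the optical axis (not along the pixel's ray), 0 where there is no reading), "K" (3x3 intrinsics, pixels), "rvec" (rotation vector, rad) and "tvec" (3), from world to camera coordinates, as OpenCV has them; the wrist camera has in their place "tool_from_camera" (4x4, takes a point from camera to tool coordinates, whose origin is the TCP and whose axes are the flange's). Camera axes: x right, y down, z forward; pixel columns grow to the right and rows downward; lengths in m; the calibration is good to about 2 mm. A picture is of the moment at which its call begins: read the wrist's pose just before it.
- order.close_job(): hands the job in; it is judged then, once.
The state is a dict: "time": time; "joint_pos": joint angles; "joint_velocities": joint speeds; "effort": joint torques, N m; "eef_pos": TCP position; "eef_rot": TCP orientation; "wrist_force": force on the tool from outside, world axes, zero at the start; "ft_torque": the same for the moment, N m; "finger_gap": finger opening in m; "grasp_force": force on a finger pad.
Only numpy, scipy, OpenCV 4.12 (cv2) and the standard library are available. Lean on these libraries where they do the work, as an engineer would, in place of code of your own. Each camera call takes 0.05 s, during which the arm holds its last target. There are 200 camera calls.

## Task

Clear up the dental bench for the next case: set the round-bottomed paste pot upright in the black ring stand so that it sits level and centred, and pull every resin cartridge sideways out of its spring clip and put it inside the bin of its cap's colour, blue in the blue bin and orange in the orange one. Leave the two plaster casts and the gas torch where they are.

Things in the scene. Friction and masses are not known exactly. Their poses are not given: they have to be found in the camera images.
- rack: white clip rack fixed to the table, 410 mm long (its y); origin under the middle of the row, x points to its back panel, away from the robot. Base plate 12 mm thick from x = -45 to +55 mm, on which the cartridges stand; back panel 106 mm tall, its face 35 mm behind the row; nothing stands higher. Six clips at x = 0, y = -175, -105, -35, 35, 105, 175 mm
- clip0 (a point): centre of the steel C-clip at y = -175 mm (all six are alike): 20 mm tall, 84 to 104 mm above the table, round the tube just below the cap, open to the rack's -x. Pulled that way a cartridge is free for 1 mm, resists with about 10 N and snaps free within 20 mm; its wide foot under the clip stops it from being drawn out upward
- cart_blue1: resin cartridge with a blue cap: white round tube, diameter 22, 150 mm long in all, 60 g; cap (diameter 28, the top 44 mm) square grey foot (34 x 34 x 8 mm). Origin at the centre of the foot's underside, z towards the cap. Starts upright in a clip of the rack (origin 12 mm above the table, cap from 118 to 162 mm); absent in some runs
- cart_blue1_mid (a point): the point on that cartridge's axis at half length, 75 mm from its foot's underside; same axes
- cart_blue2: resin cartridge with a blue cap: white round tube, diameter 22, 150 mm long in all, 60 g; cap (diameter 28, the top 44 mm) square grey foot (34 x 34 x 8 mm). Origin at the centre of the foot's underside, z towards the cap. Starts upright in a clip of the rack (origin 12 mm above the table, cap from 118 to 162 mm); absent in some runs
- cart_blue2_mid (a point): the point on that cartridge's axis at half length, 75 mm from its foot's underside; same axes
- cart_blue3: resin cartridge with a blue cap: white round tube, diameter 22, 150 mm long in all, 60 g; cap (diameter 28, the top 44 mm) square grey foot (34 x 34 x 8 mm). Origin at the centre of the foot's underside, z towards the cap. Starts upright in a clip of the rack (origin 12 mm above the table, cap from 118 to 162 mm); absent in some runs
- cart_blue3_mid (a point): the point on that cartridge's axis at half length, 75 mm from its foot's underside; same axes
- cart_orange1: resin cartridge with an orange cap: white round tube, diameter 22, 150 mm long in all, 60 g; cap (diameter 28, the top 44 mm) square grey foot (34 x 34 x 8 mm). Origin at the centre of the foot's underside, z towards the cap. Starts upright in a clip of the rack (origin 12 mm above the table, cap from 118 to 162 mm); absent in some runs
- cart_orange1_mid (a point): the point on that cartridge's axis at half length, 75 mm from its foot's underside; same axes
- cart_orange2: resin cartridge with an orange cap: white round tube, diameter 22, 150 mm long in all, 60 g; cap (diameter 28, the top 44 mm) square grey foot (34 x 34 x 8 mm). Origin at the centre of the foot's underside, z towards the cap. Starts upright in a clip of the rack (origin 12 mm above the table, cap from 118 to 162 mm); absent in some runs
- cart_orange2_mid (a point): the point on that cartridge's axis at half length, 75 mm from its foot's underside; same axes
- cart_orange3: resin cartridge with an orange cap: white round tube, diameter 22, 150 mm long in all, 60 g; cap (diameter 28, the top 44 mm) square grey foot (34 x 34 x 8 mm). Origin at the centre of the foot's underside, z towards the cap. Starts upright in a clip of the rack (origin 12 mm above the table, cap from 118 to 162 mm); absent in some runs
- cart_orange3_mid (a point): the point on that cartridge's axis at half length, 75 mm from its foot's underside; same axes
- bin_blue: blue open bin fixed to the table, 200 (x) x 160 (y) x 100 mm tall, walls and floor 5 mm; origin under its centre. It can be on either side of the robot
- bin_orange: orange open bin fixed to the table, 200 (x) x 160 (y) x 100 mm tall, walls and floor 5 mm; origin under its centre. It can be on either side of the robot
- pot: white porcelain paste pot, closed with a green lid, solid, 250 g: underside a half ball of 32 mm radius (its centre 33.5 mm above the origin), above it a straight band of 64 mm diameter up to 64 mm; a tiny flat of 20 mm diameter under it. Origin at the centre of the underside, z up through the lid. Starts standing on the table; it rights itself if tipped
- ring: black ring stand fixed to the table, outer diameter 74, inner 50, 30 mm tall; origin at the centre of its underside. The pot properly seated has its origin about 16.5 mm above the ring's origin
- cast_a: yellow plaster dental cast, 62 x 60 x 36 mm, 250 g, origin under its centre, behind the bins on the robot's right; leave it alone
- cast_b: yellow plaster dental cast, 62 x 60 x 36 mm, 250 g, origin under its centre, between the pot and the ring stand; leave it alone
- torch: black bench gas torch on a square foot of 80 mm, 170 mm tall, 600 g, origin under its centre, at the back left; leave it alone
Things that resemble listed ones, but are neither listed nor needed, are in the scene too. Of the things shaped like the ring, the black one is meant.

How it is judged:
By the outcome, as a careful person would: the job done as asked, in the order asked, and still so for the second after the job is handed in, with the robot touching nothing.
Of cart_blue1, cart_blue2, cart_blue3, cart_orange1, cart_orange2, cart_orange3 only 4 to 6 are there at a start; the rules pass over those that are not, and their reading is None.
At some moment in a run one of pot may be knocked a few centimetres aside while the robot is not near it.
Once in a run the grip may slacken for a moment while it holds something.
It also fails if it takes over 210 s, if anything falls off the work surface, if the arm or the gripper's body presses on something with over 40 N, if the wrist force passes 120 N, or if a joint passes its speed limit or range.

## Working session

There is one attempt and no reset: what is moved stays moved. The work goes in short steps, Python scripts to look and compute and a tool call to move; the robot and the scene stay as the last step left them, time stands still between calls to the robot, and variables do not carry over. Pictures are saved under pics/ and viewed, at most 14 in all, crops included, and the job is handed in when it is done.

Besides the shell and the picture viewer there is one more tool, called after "Request:" in YAML: its name, and indented under it one key for each argument. arm_command: Moves the arm, as the interface text tells. Its arguments: {"type":"object","properties":{"motion":{"type":"array","items":{"type":"object","properties":{"jaw":{"type":"number"},"x":{"type":"number"},"y":{"type":"number"},"z":{"type":"number"},"rx":{"type":"number"},"ry":{"type":"number"},"rz":{"type":"number"}}}},"squeeze":{"type":"number"}},"required":["motion"]}

```bash
mkdir -p pics; cat > h.py <<'E'
import numpy as np, cv2
from rig import status, eyes, order
from scipy.spatial.transform import Rotation as R
def tool():
    s=status.state(); T=np.eye(4); T[:3,:3]=R.from_euler('xyz',s['eef_rot']).as_matrix(); T[:3,3]=s['eef_pos']; return T
def cloud(name):
    """image and world xyz per pixel (nan where no depth)"""
    W=tool(); c=eyes.capture(name); K=c['K']; z=c['z_map'].astype(float); z[z==0]=np.nan
    v,u=np.mgrid[:z.shape[0],:z.shape[1]]
    P=np.stack([(u-K[0,2])/K[0,0]*z,(v-K[1,2])/K[1,1]*z,z],-1)
    if name=='wrist': T=W@c['tool_from_camera']; P=P@T[:3,:3].T+T[:3,3]
    else:
        M=cv2.Rodrigues(np.array(c['rvec']))[0]; P=(P-np.array(c['tvec']).ravel())@M
    return c['img'],P
def save(n,img): cv2.imwrite(f'pics/{n}.png',cv2.cvtColor(img,cv2.COLOR_RGB2BGR))
E
python3 - <<'E'
from h import *
print(status.state())
a={}
for n in('top','side'):
    i,P=cloud(n); save(n,i); np.savez(n,i=i,P=P); print(n,np.nanmin(P,(0,1)),np.nanmax(P,(0,1)))
E
```

```text
{'time': 0.0, 'joint_pos': array([ 1.26838492e+00,  3.00431324e-01,  1.52161201e+00, -4.94887763e-06,
        1.32069126e+00, -6.65965790e-02]), 'joint_velocities': array([-0.0001034 , -0.00038272,  0.00031051,  0.00043179, -0.00165745,
       -0.00031765]), 'effort': array([-1.30446566e-03, -5.31778944e+01, -3.52747750e+01,  7.07415026e-02,
        2.43245781e-02, -9.58158012e-05]), 'eef_pos': array([0.12842016, 0.53451637, 0.20489506]), 'eef_rot': array([-3.14045292e+00, -7.12103730e-05,  2.90577901e+00]), 'wrist_force': array([0.17749594, 0.54828725, 0.58493805]), 'ft_torque': array([-0.00289233,  0.04187525,  0.05024217]), 'grasp_force': 0.0, 'finger_gap': 0.09402612365617236}
top [-0.06601737 -1.3486626  -0.76815296] [1.37719611 1.41021473 0.61845179]
side [-0.13492745 -0.64982693 -0.40101813] [1.38206445 1.95849397 0.5391205 ]
```

View pics/top.png

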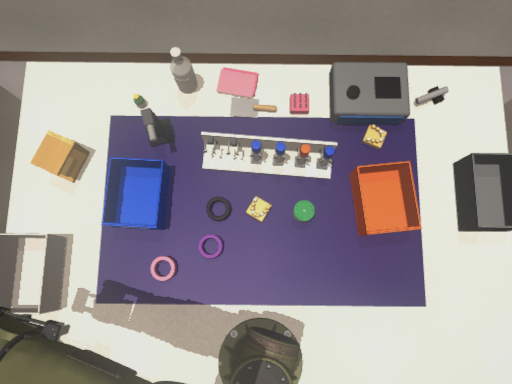

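View pics/side.png

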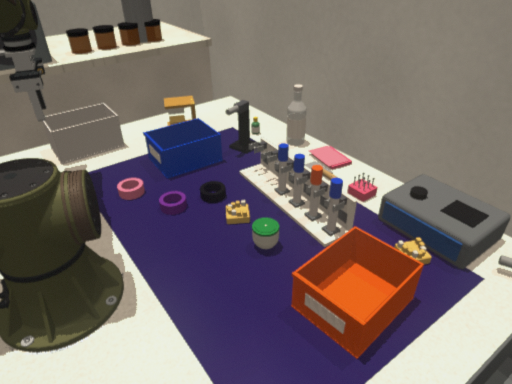

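The top view shows four cartridges, with caps at (256,147) blue, (281,148) blue, (305,150) orange and (329,153) blue. It also shows the blue bin (136,195), orange bin (387,200), black ring (219,209), cast_b (259,209) and pot (304,210). The side view agrees: caps (283,149), (298,162), (316,175), (336,188), pot (265,233), ring (213,191).

```bash
cat > m.py <<'E'
from h import *
def meas(d):
    i,P=d['i'],d['P']; h=cv2.cvtColor(i,cv2.COLOR_RGB2HSV).astype(int); H,S,V=h[...,0],h[...,1],h[...,2]
    X,Y,Z=P[...,0],P[...,1],P[...,2]
    def rep(n,m):
        m=m&np.isfinite(Z)
        nn,l,st,_=cv2.connectedComponentsWithStats(m.astype(np.uint8))
        for k in range(1,nn):
            if st[k,4]>=12:
                q=P[l==k]; zt=np.percentile(q[:,2],95); t=q[q[:,2]>zt-.006]
                if len(t)<3: continue
                (cx,cy),r=cv2.minEnclosingCircle(t[:,:2].astype(np.float32))
                print(n,st[k,4],'ztop %.3f'%zt,'med',np.median(t[:,:2],0).round(4),'circ',round(cx,4),round(cy,4),round(r,4),'box',np.percentile(q,[2],0)[0].round(3),np.percentile(q,[98],0)[0].round(3),'minrect',[np.round(a,3).tolist() if not np.isscalar(a) else round(a,1) for a in cv2.minAreaRect(t[:,:2].astype(np.float32))])
    on=(X>.2)&(X<.95)&(abs(Y)<.6)
    rep('blue',on&(H>105)&(H<125)&(S>150)&(V>80)&(Z>.05))
    rep('orange',on&(H<12)&(S>150)&(V>100)&(Z>.05))
    rep('green',on&(H>55)&(H<85)&(S>100)&(Z>.02)&(Z<.15))
    rep('yellow',on&(H>15)&(H<32)&(S>90)&(Z>.012)&(Z<.06))
    rep('dark',on&(V<60)&(Z>.018)&(Z<.045)&(X<.6))
    rep('rackwhite',on&(S<60)&(V>110)&(Z>.09)&(Z<.112))
if __name__=='__main__':
    for n in('top','side'): print(n); meas(np.load(n+'.npz'))
E
python3 m.py
```

```text
top
blue 45 ztop 0.163 med [0.6143 0.0173] circ 0.6134 0.0185 0.0111 box [0.605 0.009 0.158] [0.624 0.028 0.164] minrect [[0.614, 0.019], [0.019, 0.02], 0.5]
blue 51 ztop 0.165 med [ 0.6083 -0.0509] circ 0.6078 -0.0521 0.0113 box [ 0.598 -0.062  0.158] [ 0.618 -0.042  0.166] minrect [[0.608, -0.052], [0.02, 0.02], 1.5]
blue 62 ztop 0.165 med [ 0.598  -0.1906] circ 0.5972 -0.1908 0.0126 box [ 0.587 -0.203  0.157] [ 0.609 -0.18   0.167] minrect [[0.598, -0.191], [0.024, 0.02], 66.8]
blue 375 ztop 0.103 med [0.4242 0.3237] circ 0.4823 0.3728 0.123 box [0.382 0.296 0.07 ] [0.586 0.436 0.104] minrect [[0.484, 0.374], [0.152, 0.202], 86.6]
orange 65 ztop 0.164 med [ 0.6037 -0.1216] circ 0.6032 -0.1213 0.0129 box [ 0.592 -0.138  0.107] [ 0.63  -0.11   0.165] minrect [[0.603, -0.122], [0.023, 0.024], 87.8]
orange 1256 ztop 0.101 med [ 0.4584 -0.3736] circ 0.4774 -0.3719 0.1281 box [ 0.374 -0.455  0.052] [ 0.581 -0.282  0.102] minrect [[0.477, -0.371], [0.203, 0.162], 6.5]
green 322 ztop 0.068 med [ 0.4403 -0.1277] circ 0.4407 -0.1279 0.0312 box [ 0.413 -0.155  0.059] [ 0.468 -0.101  0.069] m
[... 5413 characters left out ...]
.001, 0.008], 47.6]
rackwhite 37 ztop 0.105 med [ 0.6399 -0.1248] circ 0.6409 -0.124 0.0184 box [ 0.635 -0.141  0.094] [ 0.647 -0.108  0.105] minrect [[0.642, -0.124], [0.037, 0.01], 78.3]
rackwhite 21 ztop 0.110 med [ 0.5975 -0.1338] circ 0.5957 -0.1323 0.0054 box [ 0.59  -0.138  0.099] [ 0.601 -0.129  0.111] minrect [[0.595, -0.133], [0.003, 0.011], 65.7]
rackwhite 89 ztop 0.105 med [ 0.6356 -0.2074] circ 0.6357 -0.2043 0.0237 box [ 0.63  -0.228  0.091] [ 0.642 -0.184  0.105] minrect [[0.636, -0.204], [0.047, 0.012], 87.1]
rackwhite 20 ztop 0.110 med [ 0.5919 -0.2035] circ 0.5929 -0.2029 0.0052 box [ 0.585 -0.208  0.099] [ 0.597 -0.199  0.11 ] minrect [[0.593, -0.203], [0.003, 0.01], 53.1]
```

```bash
cat > plan.py <<'E'
from h import *
import sys
# python3 plan.py x y z yaw : turn first, then shift along the turned tool axes
def plan(p,yaw,frm=None):
    T=tool(); G=R.from_euler('xyz',[np.pi,0,yaw]); c=R.from_matrix(T[:3,:3])
    rv=(c.inv()*G).as_rotvec(); d=G.inv().apply(np.array(p)-(T[:3,3] if frm is None else frm))
    print('at',T[:3,3].round(4),'rot/0.12',(rv/.12).round(2),'shift/0.025',(d/.025).round(2))
if __name__=='__main__': a=list(map(float,sys.argv[1:])); plan(a[:3],a[3])
E
python3 plan.py .45 .128 .25 3.063; python3 -c "
from h import *
c=eyes.capture('wrist');print(c['tool_from_camera'].round(3),c['K'])"
```

```text
at [0.1284 0.5345 0.2049] rot/0.12 [-0.01 -0.   -1.31] shift/0.025 [-14.1 -15.2  -1.8]
[[ 0.001 -0.961 -0.277  0.08 ]
 [ 1.     0.001 -0.001  0.   ]
 [ 0.001 -0.277  0.961 -0.178]
 [ 0.     0.     0.     1.   ]] [[292.08079507   0.         255.34227138]
 [  0.         292.08079507 193.59594966]
 [  0.           0.           1.        ]]
```

Request:
arm_command:
  motion:
    - {"rz":-0.65,"z":-0.9}
    - {"rz":-0.65,"z":-0.9}
    - {"x":-0.88,"y":-0.95}
    - {"x":-0.88,"y":-0.95}
    - {"x":-0.88,"y":-0.95}
    - {"x":-0.88,"y":-0.95}
    - {"x":-0.88,"y":-0.95}
    - {"x":-0.88,"y":-0.95}
    - {"x":-0.88,"y":-0.95}
    - {"x":-0.88,"y":-0.95}
    - {"x":-0.88,"y":-0.95}
    - {"x":-0.88,"y":-0.95}
    - {"x":-0.88,"y":-0.95}
    - {"x":-0.88,"y":-0.95}
    - {"x":-0.88,"y":-0.95}
    - {"x":-0.88,"y":-0.95}
    - {"x":-0.88,"y":-0.95}
    - {"x":-0.88,"y":-0.95}
    - {}
    - {}

```text
invalid input at $.motion[0]: expected keys jaw, x, y, z, rx, ry, rz
```

```bash
python3 - <<'E'
from h import *
import m
i,P=cloud('wrist'); save('w1',i); np.savez('w1',i=i,P=P); m.meas(dict(i=i,P=P))
E
python3 plan.py .44 -.13 .25 3.063
```

```text
blue 69 ztop 0.061 med [0.392  0.4594] circ 0.3946 0.4557 0.0088 box [0.391 0.447 0.05 ] [0.399 0.464 0.062] minrect [[0.392, 0.457], [0.017, 0.007], 69.6]
blue 29 ztop 0.058 med [0.3907 0.4374] circ 0.3909 0.4383 0.0068 box [0.39  0.431 0.05 ] [0.392 0.444 0.059] minrect [[0.391, 0.438], [0.013, 0.002], 82.6]
blue 14 ztop 0.069 med [0.3907 0.4329] circ 0.3899 0.4325 0.0029 box [0.389 0.43  0.059] [0.391 0.435 0.069] minrect [[0.391, 0.433], [0.002, 0.006], 20.7]
at [0.1284 0.5346 0.2051] rot/0.12 [-0.01 -0.   -1.31] shift/0.025 [-14.51 -25.53  -1.8 ]
```

View pics/w1.png

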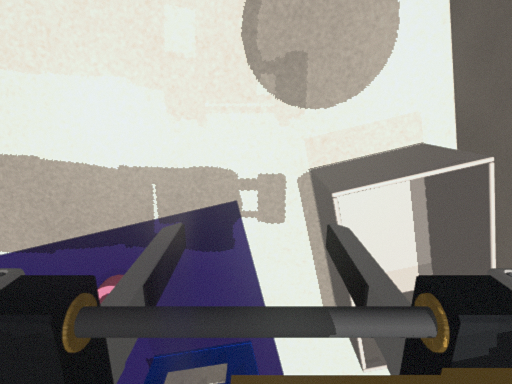

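The call was refused because every row needs all the keys. The wrist view is from the start pose: fingers at the bottom, and a corner of the blue bin at (200,365).

Request:
arm_command:
  motion:
    - {"jaw":1,"x":0,"y":0,"z":-0.9,"rx":0,"ry":0,"rz":-0.65}
    - {"jaw":1,"x":0,"y":0,"z":-0.9,"rx":0,"ry":0,"rz":-0.65}
    - {"jaw":1,"x":-0.88,"y":-0.95,"z":0,"rx":0,"ry":0,"rz":0}
    - {"jaw":1,"x":-0.88,"y":-0.95,"z":0,"rx":0,"ry":0,"rz":0}
    - {"jaw":1,"x":-0.88,"y":-0.95,"z":0,"rx":0,"ry":0,"rz":0}
    - {"jaw":1,"x":-0.88,"y":-0.95,"z":0,"rx":0,"ry":0,"rz":0}
    - {"jaw":1,"x":-0.88,"y":-0.95,"z":0,"rx":0,"ry":0,"rz":0}
    - {"jaw":1,"x":-0.88,"y":-0.95,"z":0,"rx":0,"ry":0,"rz":0}
    - {"jaw":1,"x":-0.88,"y":-0.95,"z":0,"rx":0,"ry":0,"rz":0}
    - {"jaw":1,"x":-0.88,"y":-0.95,"z":0,"rx":0,"ry":0,"rz":0}
    - {"jaw":1,"x":-0.88,"y":-0.95,"z":0,"rx":0,"ry":0,"rz":0}
    - {"jaw":1,"x":-0.88,"y":-0.95,"z":0,"rx":0,"ry":0,"rz":0}
    - {"jaw":1,"x":-0.88,"y":-0.95,"z":0,"rx":0,"ry":0,"rz":0}
    - {"jaw":1,"x":-0.88,"y":-0.95,"z":0,"rx":0,"ry":0,"rz":0}
    - {"jaw":1,"x":-0.88,"y":-0.95,"z":0,"rx":0,"ry":0,"rz":0}
    - {"jaw":1,"x":-0.88,"y":-0.95,"z":0,"rx":0,"ry":0,"rz":0}
    - {"jaw":1,"x":-0.88,"y":-0.95,"z":0,"rx":0,"ry":0,"rz":0}
    - {"jaw":1,"x":-0.88,"y":-0.95,"z":0,"rx":0,"ry":0,"rz":0}
    - {"jaw":1,"x":0,"y":0,"z":0,"rx":0,"ry":0,"rz":0}
    - {"jaw":1,"x":0,"y":0,"z":0,"rx":0,"ry":0,"rz":0}

```text
time: 1.87
eef_pos: [0.4494, 0.1269, 0.2501]
eef_rot: [-3.141, -0.001, 3.059]
wrist_force: [0.3, -0.6, -0.6]
finger_gap: 0.0938
grasp_force: 0.0
```

```bash
python3 - <<'E'
from h import *
import m
i,P=cloud('wrist'); save('w2',i); np.savez('w2',i=i,P=P); m.meas(dict(i=i,P=P))
E
python3 plan.py .44 -.13 .25 3.063
```

```text
blue 5592 ztop 0.099 med [0.4384 0.3206] circ 0.4843 0.372 0.1248 box [0.384 0.295 0.052] [0.586 0.442 0.099] minrect [[0.485, 0.373], [0.15, 0.204], 87.7]
blue 27 ztop 0.074 med [0.5389 0.4511] circ 0.5366 0.4518 0.0049 box [0.533 0.45  0.062] [0.547 0.453 0.075] minrect [[0.537, 0.451], [0.01, 0.002], 10.0]
blue 34 ztop 0.080 med [0.5598 0.4501] circ 0.5602 0.4512 0.0053 box [0.555 0.449 0.065] [0.571 0.452 0.08 ] minrect [[0.56, 0.45], [0.002, 0.01], 81.2]
blue 127 ztop 0.162 med [0.6099 0.0123] circ 0.6139 0.018 0.0124 box [0.604 0.007 0.16 ] [0.623 0.028 0.162] minrect [[0.611, 0.016], [0.016, 0.025], 41.6]
green 1897 ztop 0.065 med [ 0.4408 -0.1249] circ 0.4422 -0.1262 0.0327 box [ 0.413 -0.155  0.061] [ 0.47  -0.097  0.066] minrect [[0.442, -0.126], [0.063, 0.063], 78.4]
yellow 1560 ztop 0.035 med [0.4476 0.0167] circ 0.4521 0.0056 0.0304 box [ 0.417 -0.02   0.015] [0.481 0.044 0.036] minrect [[0.446, 0.007], [0.057, 0.043], 79.5]
yellow 243 ztop 0.019 med [0.7847 0.0022] circ 0.7853 -0.005 0.0352 box [ 0.78  -0.036  0.013] [0.792 0.029 0.02 ] minrect [[0.784, -0.005], [0.07, 
[... 856 characters left out ...]
0.611 0.1465 0.0054 box [0.608 0.143 0.097] [0.616 0.151 0.103] minrect [[0.611, 0.147], [0.01, 0.005], 38.6]
rackwhite 24 ztop 0.102 med [0.6141 0.1705] circ 0.6128 0.1718 0.0057 box [0.611 0.167 0.096] [0.622 0.176 0.103] minrect [[0.613, 0.172], [0.007, 0.009], 66.9]
rackwhite 70 ztop 0.106 med [ 0.6531 -0.0337] circ 0.6528 -0.0338 0.0157 box [ 0.65  -0.049  0.104] [ 0.656 -0.019  0.106] minrect [[0.652, -0.034], [0.031, 0.006], 85.3]
rackwhite 241 ztop 0.106 med [0.6627 0.0967] circ 0.6642 0.1 0.0842 box [0.656 0.019 0.103] [0.669 0.177 0.106] minrect [[0.663, 0.1], [0.168, 0.005], 85.5]
at [0.449  0.1278 0.2502] rot/0.12 [-0.   -0.01 -0.02] shift/0.025 [-4.500e-01 -1.031e+01  1.000e-02]
```

View pics/w2.png

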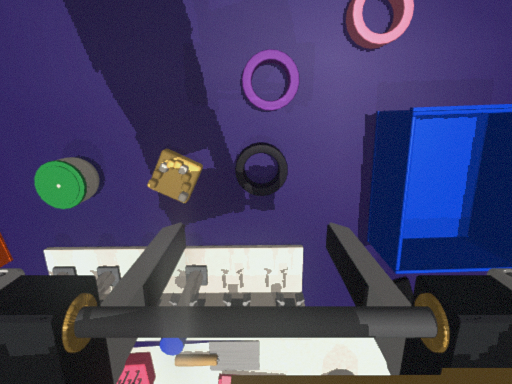

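The wrist view shows the pot lid at (65,185), cast_b at (176,176), the black ring at (261,170) and the blue bin on the right. The measured ring has a radius of 36.9 mm and its top at 30 mm, which matches the text.

Request:
arm_command:
  motion:
    - {"jaw":1,"x":-0.04,"y":-0.93,"z":0,"rx":0,"ry":0,"rz":0}
    - {"jaw":1,"x":-0.04,"y":-0.93,"z":0,"rx":0,"ry":0,"rz":0}
    - {"jaw":1,"x":-0.04,"y":-0.93,"z":0,"rx":0,"ry":0,"rz":0}
    - {"jaw":1,"x":-0.04,"y":-0.93,"z":0,"rx":0,"ry":0,"rz":0}
    - {"jaw":1,"x":-0.04,"y":-0.93,"z":0,"rx":0,"ry":0,"rz":0}
    - {"jaw":1,"x":-0.04,"y":-0.93,"z":0,"rx":0,"ry":0,"rz":0}
    - {"jaw":1,"x":-0.04,"y":-0.93,"z":0,"rx":0,"ry":0,"rz":0}
    - {"jaw":1,"x":-0.04,"y":-0.93,"z":0,"rx":0,"ry":0,"rz":0}
    - {"jaw":1,"x":-0.04,"y":-0.93,"z":0,"rx":0,"ry":0,"rz":0}
    - {"jaw":1,"x":-0.04,"y":-0.93,"z":0,"rx":0,"ry":0,"rz":0}
    - {"jaw":1,"x":-0.04,"y":-0.93,"z":0,"rx":0,"ry":0,"rz":0}
    - {"jaw":1,"x":0,"y":0,"z":0,"rx":0,"ry":0,"rz":0}
    - {"jaw":1,"x":0,"y":0,"z":0,"rx":0,"ry":0,"rz":0}
    - {"jaw":1,"x":0,"y":0,"z":0,"rx":0,"ry":0,"rz":0}

```text
time: 3.08
eef_pos: [0.4397, -0.1267, 0.2505]
eef_rot: [3.141, 0.0, 3.063]
wrist_force: [-0.4, -0.7, 0.3]
finger_gap: 0.0937
grasp_force: 0.0
```

```bash
python3 - <<'E'
from h import *
import m
i,P=cloud('wrist'); save('w3',i); np.savez('w3',i=i,P=P); m.meas(dict(i=i,P=P))
E
python3 plan.py .44 -.128 .03 3.063
```

```text
blue 18 ztop 0.122 med [ 0.596  -0.0518] circ 0.5975 -0.0516 0.0061 box [ 0.595 -0.057  0.119] [ 0.598 -0.046  0.122] minrect [[0.596, -0.052], [0.002, 0.012], 1.2]
blue 168 ztop 0.162 med [ 0.6141 -0.0523] circ 0.521 -0.0736 0.1045 box [ 0.609 -0.063  0.159] [ 0.621 -0.041  0.162] minrect [[0.523, -0.08], [0.209, 0.023], 17.7]
blue 196 ztop 0.162 med [ 0.6043 -0.1912] circ 0.6016 -0.1906 0.0131 box [ 0.598 -0.203  0.159] [ 0.611 -0.179  0.162] minrect [[0.606, -0.191], [0.026, 0.015], 88.9]
blue 176 ztop 0.070 med [ 0.7372 -0.3167] circ 0.7389 -0.3127 0.0472 box [ 0.734 -0.357  0.068] [ 0.741 -0.269  0.07 ] minrect [[0.737, -0.313], [0.009, 0.094], 1.0]
orange 5893 ztop 0.099 med [ 0.3941 -0.3306] circ 0.4727 -0.3164 0.139 box [ 0.374 -0.453  0.051] [ 0.549 -0.286  0.099] minrect [[0.451, -0.317], [0.261, 0.164], 88.9]
orange 382 ztop 0.099 med [ 0.573  -0.3357] circ 0.4936 -0.2578 0.1193 box [ 0.571 -0.366  0.052] [ 0.576 -0.327  0.1  ] minrect [[0.496, -0.256], [0.011, 0.238], 43.6]
orange 16 ztop 0.122 med [ 0.5909 -0.1205] circ 0.5916 -0.1211 0.0056 box [ 0.59  -0.126  0.119] [ 
[... 1458 characters left out ...]
0.1102 0.0106 box [ 0.591 -0.12   0.09 ] [ 0.608 -0.104  0.103] minrect [[0.6, -0.11], [0.017, 0.017], 11.7]
rackwhite 18 ztop 0.102 med [ 0.5869 -0.2024] circ 0.5892 -0.2024 0.0044 box [ 0.583 -0.207  0.098] [ 0.592 -0.2    0.103] minrect [[0.587, -0.203], [0.01, 0.007], 12.0]
rackwhite 22 ztop 0.103 med [ 0.5918 -0.1326] circ 0.5918 -0.1325 0.0065 box [ 0.588 -0.137  0.097] [ 0.597 -0.128  0.103] minrect [[0.592, -0.133], [0.01, 0.008], 12.5]
rackwhite 23 ztop 0.103 med [ 0.5972 -0.0628] circ 0.5992 -0.0614 0.0035 box [ 0.594 -0.067  0.096] [ 0.602 -0.059  0.103] minrect [[0.597, -0.063], [0.009, 0.006], 28.6]
at [ 0.4397 -0.1266  0.2505] rot/0.12 [0. 0. 0.] shift/0.025 [-0.02 -0.05  8.82]
```

Request:
arm_command:
  motion:
    - {"jaw":1,"x":-0.09,"y":-0.03,"z":0.9,"rx":0,"ry":0,"rz":0}
    - {"jaw":1,"x":0,"y":0,"z":0.9,"rx":0,"ry":0,"rz":0}
    - {"jaw":1,"x":0,"y":0,"z":0.9,"rx":0,"ry":0,"rz":0}
    - {"jaw":1,"x":0,"y":0,"z":0.9,"rx":0,"ry":0,"rz":0}
    - {"jaw":1,"x":0,"y":0,"z":0.9,"rx":0,"ry":0,"rz":0}
    - {"jaw":1,"x":0,"y":0,"z":0.8,"rx":0,"ry":0,"rz":0}
    - {"jaw":1,"x":0,"y":0,"z":0.7,"rx":0,"ry":0,"rz":0}
    - {"jaw":1,"x":0,"y":0,"z":0.7,"rx":0,"ry":0,"rz":0}
    - {"jaw":1,"x":0,"y":0,"z":0.7,"rx":0,"ry":0,"rz":0}
    - {"jaw":1,"x":0,"y":0,"z":0.7,"rx":0,"ry":0,"rz":0}
    - {"jaw":1,"x":0,"y":0,"z":0.7,"rx":0,"ry":0,"rz":0}
    - {"jaw":1,"x":0,"y":0,"z":0,"rx":0,"ry":0,"rz":0}
    - {"jaw":1,"x":0,"y":0,"z":0,"rx":0,"ry":0,"rz":0}

```text
time: 4.22
eef_pos: [0.4417, -0.1279, 0.0304]
eef_rot: [3.141, -0.001, 3.063]
wrist_force: [-0.2, -0.7, 0.7]
finger_gap: 0.0939
grasp_force: 0.0
```

Request:
arm_command:
  motion:
    - {"jaw":0.6,"x":0,"y":0,"z":0,"rx":0,"ry":0,"rz":0}
    - {"jaw":0.6,"x":0,"y":0,"z":0,"rx":0,"ry":0,"rz":0}
    - {"jaw":0.6,"x":0,"y":0,"z":0,"rx":0,"ry":0,"rz":0}
    - {"jaw":0.6,"x":0,"y":0,"z":0,"rx":0,"ry":0,"rz":0}
    - {"jaw":0.3,"x":0,"y":0,"z":0,"rx":0,"ry":0,"rz":0}
    - {"jaw":0.3,"x":0,"y":0,"z":0,"rx":0,"ry":0,"rz":0}
    - {"jaw":0.3,"x":0,"y":0,"z":0,"rx":0,"ry":0,"rz":0}
    - {"jaw":0.3,"x":0,"y":0,"z":0,"rx":0,"ry":0,"rz":0}
    - {"jaw":0.3,"x":0,"y":0,"z":0,"rx":0,"ry":0,"rz":0}
  squeeze: 30

```text
time: 4.97
eef_pos: [0.4421, -0.1288, 0.0309]
eef_rot: [3.142, 0.001, 3.062]
wrist_force: [-0.5, 3.5, 6.6]
finger_gap: 0.0633
grasp_force: 30.0
```

Request:
arm_command:
  motion:
    - {"jaw":0.3,"x":0,"y":0,"z":-0.4,"rx":0,"ry":0,"rz":0}
    - {"jaw":0.3,"x":0,"y":0,"z":-0.6,"rx":0,"ry":0,"rz":0}
    - {"jaw":0.3,"x":0,"y":0,"z":-0.8,"rx":0,"ry":0,"rz":0}
    - {"jaw":0.3,"x":0,"y":0,"z":-0.8,"rx":0,"ry":0,"rz":0}
    - {"jaw":0.3,"x":0,"y":0,"z":-0.8,"rx":0,"ry":0,"rz":0}
    - {"jaw":0.3,"x":0,"y":0,"z":-0.6,"rx":0,"ry":0,"rz":0}
    - {"jaw":0.3,"x":0,"y":0,"z":0,"rx":0,"ry":0,"rz":0}
    - {"jaw":0.3,"x":0,"y":0,"z":0,"rx":0,"ry":0,"rz":0}

```text
time: 5.63
eef_pos: [0.4418, -0.1289, 0.1307]
eef_rot: [-3.141, 0.001, 3.062]
wrist_force: [0.3, 0.1, -2.7]
finger_gap: 0.0639
grasp_force: 30.0
```

```bash
python3 - <<'E'
from h import *
import m
i,P=cloud('wrist'); save('w4',i)
m.meas(dict(i=i,P=np.where((P[...,1:2]>-.17)&(P[...,1:2]<.2)&(P[...,:1]<.55),P,np.nan)))
E
python3 plan.py .451 .134 .1313 3.063
```

```text
yellow 791 ztop 0.034 med [ 0.4408 -0.0137] circ 0.443 -0.001 0.0293 box [ 0.414 -0.029  0.013] [0.485 0.034 0.034] minrect [[0.44, -0.003], [0.016, 0.058], 36.6]
yellow 282 ztop 0.034 med [0.4588 0.023 ] circ 0.4521 0.021 0.0191 box [0.437 0.016 0.019] [0.471 0.031 0.034] minrect [[0.452, 0.023], [0.038, 0.012], 10.7]
yellow 32 ztop 0.022 med [0.4799 0.0143] circ 0.4793 0.0173 0.007 box [0.472 0.011 0.019] [0.486 0.019 0.022] minrect [[0.479, 0.015], [0.007, 0.014], 85.4]
dark 707 ztop 0.029 med [0.4614 0.1072] circ 0.4508 0.1252 0.0351 box [0.417 0.098 0.018] [0.482 0.128 0.029] minrect [[0.453, 0.112], [0.07, 0.03], 10.1]
dark 12 ztop 0.030 med [0.4295 0.115 ] circ 0.4295 0.1154 0.0027 box [0.428 0.113 0.027] [0.431 0.118 0.03 ] minrect [[0.43, 0.115], [0.003, 0.004], 25.8]
dark 20 ztop 0.030 med [0.4374 0.1098] circ 0.4365 0.111 0.0048 box [0.433 0.107 0.027] [0.441 0.113 0.03 ] minrect [[0.436, 0.11], [0.003, 0.009], 55.3]
dark 17 ztop 0.030 med [0.4477 0.107 ] circ 0.4479 0.1073 0.0053 box [0.443 0.105 0.027] [0.453 0.109 0.03 ] minrect [[0.448, 0.107], [0.003, 0.01], 82.9]
dark 15 ztop 0.029 med [0.4564 0.1068] circ 0.4581 0.1076 0.0021 box [0.455 0.105 0.027] [0.459 0.109 0.03 ] minrect [[0.457, 0.107], [0.005, 0.004], 79.7]
at [ 0.4414 -0.1287  0.1299] rot/0.12 [ 0.   -0.01 -0.01] shift/0.025 [ 0.44 10.51 -0.06]
```

View pics/w4.png

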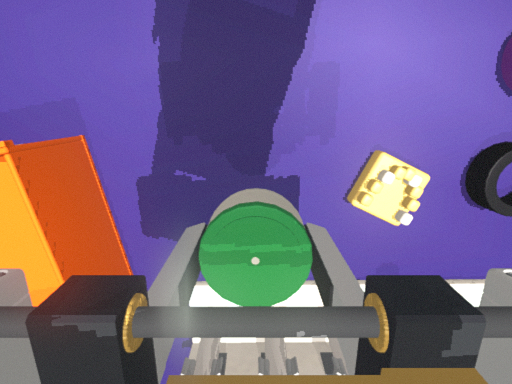

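The pot hangs in the grip with its lid centred at (255,255). Next it goes over the ring, where I check its level and centring.

Request:
arm_command:
  motion:
    - {"jaw":0.3,"x":0.03,"y":0.4,"z":0,"rx":0,"ry":0,"rz":0}
    - {"jaw":0.3,"x":0.03,"y":0.7,"z":0,"rx":0,"ry":0,"rz":0}
    - {"jaw":0.3,"x":0.03,"y":0.8,"z":0,"rx":0,"ry":0,"rz":0}
    - {"jaw":0.3,"x":0.03,"y":0.8,"z":0,"rx":0,"ry":0,"rz":0}
    - {"jaw":0.3,"x":0.03,"y":0.8,"z":0,"rx":0,"ry":0,"rz":0}
    - {"jaw":0.3,"x":0.03,"y":0.8,"z":0,"rx":0,"ry":0,"rz":0}
    - {"jaw":0.3,"x":0.03,"y":0.8,"z":0,"rx":0,"ry":0,"rz":0}
    - {"jaw":0.3,"x":0.03,"y":0.8,"z":0,"rx":0,"ry":0,"rz":0}
    - {"jaw":0.3,"x":0.03,"y":0.8,"z":0,"rx":0,"ry":0,"rz":0}
    - {"jaw":0.3,"x":0.03,"y":0.8,"z":0,"rx":0,"ry":0,"rz":0}
    - {"jaw":0.3,"x":0.03,"y":0.8,"z":0,"rx":0,"ry":0,"rz":0}
    - {"jaw":0.3,"x":0.03,"y":0.8,"z":0,"rx":0,"ry":0,"rz":0}
    - {"jaw":0.3,"x":0.03,"y":0.8,"z":0,"rx":0,"ry":0,"rz":0}
    - {"jaw":0.3,"x":0.03,"y":0.6,"z":0,"rx":0,"ry":0,"rz":0}
    - {"jaw":0.3,"x":0,"y":0,"z":0,"rx":0,"ry":0,"rz":0}
    - {"jaw":0.3,"x":0,"y":0,"z":0,"rx":0,"ry":0,"rz":0}
    - {"jaw":0.3,"x":0,"y":0,"z":0,"rx":0,"ry":0,"rz":0}

```text
time: 7.1
eef_pos: [0.4518, 0.1334, 0.1298]
eef_rot: [-3.141, -0.001, 3.062]
wrist_force: [0.4, 0.2, -1.7]
finger_gap: 0.0641
grasp_force: 30.0
```

```bash
cat > lid.py <<'E'
from h import *
for n in('wrist','top'):
    i,P=cloud(n); h=cv2.cvtColor(i,cv2.COLOR_RGB2HSV).astype(int)
    m=(h[...,0]>50)&(h[...,0]<90)&(h[...,1]>90)&(P[...,2]>.05)&(P[...,2]<.2)&(abs(P[...,1])<.25)&(P[...,0]<.55)
    if m.sum()<10: print(n,'no lid'); continue
    q=P[m]; zt=np.median(q[:,2]); t=q[abs(q[:,2]-zt)<.006]
    (cx,cy),r=cv2.minEnclosingCircle(t[:,:2].astype(np.float32))
    c=np.linalg.lstsq(np.c_[t-t.mean(0)][:,:2],t[:,2]-t[:,2].mean(),rcond=None)[0]
    print(n,len(t),'lid z',zt.round(4),'circ',round(cx,4),round(cy,4),round(r,4),'box',t.min(0).round(4),t.max(0).round(4),'tilt deg',np.degrees(c).round(1))
E
python3 lid.py; python3 plan.py .451 .134 .1313 3.063
```

```text
wrist 9245 lid z 0.1626 circ 0.4514 0.1333 0.0325 box [0.4192 0.1013 0.1566] [0.4819 0.1657 0.1659] tilt deg [0.7 0.6]
top no lid
at [0.4521 0.1331 0.1302] rot/0.12 [-0.   -0.   -0.02] shift/0.025 [ 0.05  0.03 -0.04]
```

Request:
arm_command:
  motion:
    - {"jaw":0.3,"x":0.02,"y":0.03,"z":0.4,"rx":0,"ry":0,"rz":0}
    - {"jaw":0.3,"x":0,"y":0,"z":0.5,"rx":0,"ry":0,"rz":0}
    - {"jaw":0.3,"x":0,"y":0,"z":0.5,"rx":0,"ry":0,"rz":0}
    - {"jaw":0.3,"x":0,"y":0,"z":0.5,"rx":0,"ry":0,"rz":0}
    - {"jaw":0.3,"x":0,"y":0,"z":0.5,"rx":0,"ry":0,"rz":0}
    - {"jaw":0.3,"x":0,"y":0,"z":0.4,"rx":0,"ry":0,"rz":0}
    - {"jaw":0.3,"x":0,"y":0,"z":0.2,"rx":0,"ry":0,"rz":0}
    - {"jaw":0.3,"x":0,"y":0,"z":0.1,"rx":0,"ry":0,"rz":0}
    - {"jaw":0.3,"x":0,"y":0,"z":0,"rx":0,"ry":0,"rz":0}
    - {"jaw":0.3,"x":0,"y":0,"z":0,"rx":0,"ry":0,"rz":0}

```text
time: 8.03
eef_pos: [0.4521, 0.1345, 0.0533]
eef_rot: [3.141, 0.001, 3.062]
wrist_force: [-0.3, 0.4, -2.4]
finger_gap: 0.0637
grasp_force: 30.0
```

Request:
arm_command:
  motion:
    - {"jaw":0.3,"x":0,"y":0,"z":0.04,"rx":0,"ry":0,"rz":0}
    - {"jaw":0.3,"x":0,"y":0,"z":0.04,"rx":0,"ry":0,"rz":0}
    - {"jaw":0.3,"x":0,"y":0,"z":0,"rx":0,"ry":0,"rz":0}

```text
time: 8.28
eef_pos: [0.4519, 0.1345, 0.0511]
eef_rot: [3.141, 0.0, 3.062]
wrist_force: [0.4, 0.3, -2.1]
finger_gap: 0.0638
grasp_force: 30.0
```

Request:
arm_command:
  motion:
    - {"jaw":0.3,"x":0,"y":0,"z":0.04,"rx":0,"ry":0,"rz":0}
    - {"jaw":0.3,"x":0,"y":0,"z":0,"rx":0,"ry":0,"rz":0}

```text
time: 8.45
eef_pos: [0.4519, 0.1345, 0.0499]
eef_rot: [3.142, 0.0, 3.062]
wrist_force: [0.1, -0.9, -2.2]
finger_gap: 0.0637
grasp_force: 30.0
```

Request:
arm_command:
  motion:
    - {"jaw":0.3,"x":0,"y":0,"z":0.04,"rx":0,"ry":0,"rz":0}
    - {"jaw":0.3,"x":0,"y":0,"z":0,"rx":0,"ry":0,"rz":0}

```text
time: 8.62
eef_pos: [0.4518, 0.1345, 0.0488]
eef_rot: [-3.142, -0.0, 3.062]
wrist_force: [0.5, 0.3, -2.5]
finger_gap: 0.0635
grasp_force: 30.0
```

Request:
arm_command:
  motion:
    - {"jaw":0.3,"x":0,"y":0,"z":0.04,"rx":0,"ry":0,"rz":0}
    - {"jaw":0.3,"x":0,"y":0,"z":0,"rx":0,"ry":0,"rz":0}

```text
time: 8.78
eef_pos: [0.4518, 0.1345, 0.0478]
eef_rot: [-3.142, -0.0, 3.062]
wrist_force: [-0.4, 0.0, -2.8]
finger_gap: 0.064
grasp_force: 30.0
```

Request:
arm_command:
  motion:
    - {"jaw":0.3,"x":0,"y":0,"z":0.04,"rx":0,"ry":0,"rz":0}
    - {"jaw":0.3,"x":0,"y":0,"z":0,"rx":0,"ry":0,"rz":0}

```text
time: 8.95
eef_pos: [0.4519, 0.1345, 0.0472]
eef_rot: [3.142, 0.0, 3.062]
wrist_force: [-2.1, -0.9, 3.3]
finger_gap: 0.0635
grasp_force: 30.0
```

Request:
arm_command:
  motion:
    - {"jaw":0.75,"x":0,"y":0,"z":0,"rx":0,"ry":0,"rz":0}
    - {"jaw":0.75,"x":0,"y":0,"z":0,"rx":0,"ry":0,"rz":0}
    - {"jaw":0.85,"x":0,"y":0,"z":0,"rx":0,"ry":0,"rz":0}
    - {"jaw":1,"x":0,"y":0,"z":0,"rx":0,"ry":0,"rz":0}
    - {"jaw":1,"x":0,"y":0,"z":0,"rx":0,"ry":0,"rz":0}
    - {"jaw":1,"x":0,"y":0,"z":0,"rx":0,"ry":0,"rz":0}
    - {"jaw":1,"x":0,"y":0,"z":0,"rx":0,"ry":0,"rz":0}
    - {"jaw":1,"x":0,"y":0,"z":-0.5,"rx":0,"ry":0,"rz":0}
    - {"jaw":1,"x":0,"y":0,"z":-0.9,"rx":0,"ry":0,"rz":0}
    - {"jaw":1,"x":0,"y":0,"z":-0.9,"rx":0,"ry":0,"rz":0}
    - {"jaw":1,"x":0,"y":0,"z":-0.9,"rx":0,"ry":0,"rz":0}
    - {"jaw":1,"x":0,"y":0,"z":-0.9,"rx":0,"ry":0,"rz":0}
    - {"jaw":1,"x":0,"y":0,"z":-0.9,"rx":0,"ry":0,"rz":0}
    - {"jaw":1,"x":0,"y":0,"z":-0.9,"rx":0,"ry":0,"rz":0}
    - {"jaw":1,"x":0,"y":0,"z":-0.9,"rx":0,"ry":0,"rz":0}
    - {"jaw":1,"x":0,"y":0,"z":-0.8,"rx":0,"ry":0,"rz":0}
    - {"jaw":1,"x":0,"y":0,"z":0,"rx":0,"ry":0,"rz":0}

```text
time: 10.37
eef_pos: [0.453, 0.1347, 0.2407]
eef_rot: [3.14, 0.005, 3.062]
wrist_force: [-0.1, -0.1, 0.3]
finger_gap: 0.0943
grasp_force: 0.0
```

```bash
python3 lid.py; python3 plan.py .6135 .017 .24 3.063
```

```text
wrist 2178 lid z 0.0796 circ 0.4499 0.1347 0.0322 box [0.418  0.1027 0.0741] [0.4816 0.1662 0.0826] tilt deg [2.1 0.5]
top no lid
at [0.4519 0.1345 0.2369] rot/0.12 [ 0.    0.01 -0.01] shift/0.025 [-6.81 -4.18 -0.12]
```

```bash
python3 lid.py; python3 plan.py .6135 .017 .24 3.063
```

```text
wrist 2225 lid z 0.0796 circ 0.45 0.1347 0.0322 box [0.418  0.1027 0.0752] [0.4816 0.166  0.0823] tilt deg [2.  0.5]
top no lid
at [0.4514 0.1344 0.2358] rot/0.12 [-0.   -0.01 -0.01] shift/0.025 [-6.83 -4.17 -0.17]
```

```bash
python3 - <<'E'
from h import *
for n in('w3','w2','top','side'):
    d=np.load(n+'.npz'); i,P=d['i'],d['P']; h=cv2.cvtColor(i,cv2.COLOR_RGB2HSV).astype(int)
    m=(h[...,0]>50)&(h[...,0]<90)&(h[...,1]>90)&(P[...,2]>.04)&(P[...,2]<.2)&(abs(P[...,1])<.25)&(P[...,0]<.55)
    q=P[m]; zt=np.median(q[:,2]); t=q[abs(q[:,2]-zt)<.006]; u=t-t.mean(0)
    print(n,len(t),zt,np.degrees(np.linalg.lstsq(u[:,:2],u[:,2],rcond=None)[0]).round(1))
E
```

```text
w3 1874 0.06356271645205092 [ 0.2 -0.1]
w2 1902 0.063800764504229 [ 0.2 -0.9]
top 324 0.06447755942136615 [-0.5 -0.2]
side 387 0.06273438114927105 [0.3 0.8]
```

Request:
arm_command:
  motion:
    - {"jaw":0.5,"x":-0.85,"y":-0.52,"z":0,"rx":0,"ry":0,"rz":0}
    - {"jaw":0.5,"x":-0.85,"y":-0.52,"z":0,"rx":0,"ry":0,"rz":0}
    - {"jaw":0.5,"x":-0.85,"y":-0.52,"z":0,"rx":0,"ry":0,"rz":0}
    - {"jaw":0.5,"x":-0.85,"y":-0.52,"z":0,"rx":0,"ry":0,"rz":0}
    - {"jaw":0.5,"x":-0.85,"y":-0.52,"z":0,"rx":0,"ry":0,"rz":0}
    - {"jaw":0.5,"x":-0.85,"y":-0.52,"z":0,"rx":0,"ry":0,"rz":0}
    - {"jaw":0.5,"x":-0.85,"y":-0.52,"z":0,"rx":0,"ry":0,"rz":0}
    - {"jaw":0.5,"x":-0.88,"y":-0.53,"z":0,"rx":0,"ry":0,"rz":0}
    - {"jaw":0.5,"x":0,"y":0,"z":0,"rx":0,"ry":0,"rz":0}
    - {"jaw":0.5,"x":0,"y":0,"z":0,"rx":0,"ry":0,"rz":0}

```text
time: 11.4
eef_pos: [0.6137, 0.0163, 0.2349]
eef_rot: [-3.142, -0.003, 3.061]
wrist_force: [-0.8, -0.7, -0.7]
finger_gap: 0.0469
grasp_force: 0.0
```

```bash
python3 - <<'E'
from h import *
i,P=cloud('wrist'); save('w5',i)
E
python3 plan.py .6135 .0175 .112 3.063; python3 lid.py
```

```text
at [0.6133 0.017  0.2355] rot/0.12 [ 0.   -0.02 -0.01] shift/0.025 [-0.01  0.02  4.94]
wrist 2726 lid z 0.0797 circ 0.4505 0.1342 0.0324 box [0.4332 0.1023 0.0738] [0.4822 0.1664 0.0829] tilt deg [0.7 1. ]
top 24 lid z 0.0811 circ 0.4493 0.1594 0.0164 box [0.433  0.1575 0.0757] [0.4656 0.1643 0.0849] tilt deg [ -3.4 -28. ]
```

View pics/w5.png

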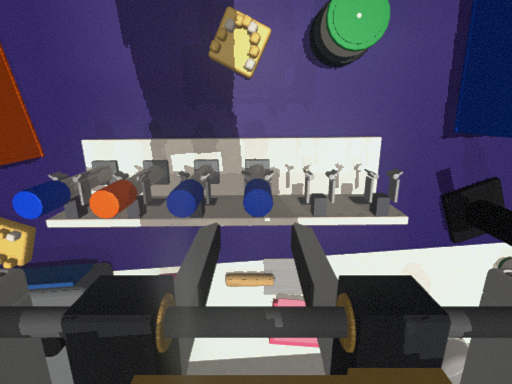

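The pot sits in the ring with its lid at (358,18), level to about 1° and centred to within 1 mm. The cap of the first blue cartridge at (258,195) lies between the fingers, so I descend and grip.

Request:
arm_command:
  motion:
    - {"jaw":0.5,"x":0,"y":0,"z":0.7,"rx":0,"ry":0,"rz":0}
    - {"jaw":0.5,"x":0,"y":0.02,"z":0.7,"rx":0,"ry":0,"rz":0}
    - {"jaw":0.5,"x":0,"y":0,"z":0.7,"rx":0,"ry":0,"rz":0}
    - {"jaw":0.5,"x":0,"y":0,"z":0.7,"rx":0,"ry":0,"rz":0}
    - {"jaw":0.5,"x":0,"y":0,"z":0.7,"rx":0,"ry":0,"rz":0}
    - {"jaw":0.5,"x":0,"y":0,"z":0.7,"rx":0,"ry":0,"rz":0}
    - {"jaw":0.5,"x":0,"y":0,"z":0.74,"rx":0,"ry":0,"rz":0}
    - {"jaw":0.5,"x":0,"y":0,"z":0,"rx":0,"ry":0,"rz":0}
    - {"jaw":0.1,"x":0,"y":0,"z":0,"rx":0,"ry":0,"rz":0}
    - {"jaw":0.1,"x":0,"y":0,"z":0,"rx":0,"ry":0,"rz":0}
    - {"jaw":0.1,"x":0,"y":0,"z":0,"rx":0,"ry":0,"rz":0}
    - {"jaw":0.1,"x":0,"y":0,"z":0,"rx":0,"ry":0,"rz":0}
    - {"jaw":0.1,"x":0,"y":0,"z":0,"rx":0,"ry":0,"rz":0}
    - {"jaw":0.1,"x":0,"y":0,"z":0,"rx":0,"ry":0,"rz":0}
  squeeze: 50

```text
time: 12.72
eef_pos: [0.6144, 0.0175, 0.1149]
eef_rot: [3.141, 0.002, 3.062]
wrist_force: [-0.7, 0.4, 6.5]
finger_gap: 0.0277
grasp_force: 50.0
```

Request:
arm_command:
  motion:
    - {"jaw":0.1,"x":0.15,"y":0,"z":0,"rx":0,"ry":0,"rz":0}
    - {"jaw":0.1,"x":0.15,"y":0,"z":0,"rx":0,"ry":0,"rz":0}
    - {"jaw":0.1,"x":0.15,"y":0,"z":0,"rx":0,"ry":0,"rz":0}
    - {"jaw":0.1,"x":0.15,"y":0,"z":0,"rx":0,"ry":0,"rz":0}
    - {"jaw":0.1,"x":0.15,"y":0,"z":0,"rx":0,"ry":0,"rz":0}
    - {"jaw":0.1,"x":0.15,"y":0,"z":0,"rx":0,"ry":0,"rz":0}
    - {"jaw":0.1,"x":0.15,"y":0,"z":0,"rx":0,"ry":0,"rz":0}
    - {"jaw":0.1,"x":0.15,"y":0,"z":0,"rx":0,"ry":0,"rz":0}

```text
time: 13.38
eef_pos: [0.5849, 0.0198, 0.1149]
eef_rot: [3.141, 0.004, 3.062]
wrist_force: [1.3, -0.4, 3.9]
finger_gap: 0.0272
grasp_force: 50.0
```

Request:
arm_command:
  motion:
    - {"jaw":0.1,"x":0.2,"y":0,"z":0,"rx":0,"ry":0,"rz":0}
    - {"jaw":0.1,"x":0.3,"y":0,"z":0,"rx":0,"ry":0,"rz":0}
    - {"jaw":0.1,"x":0.3,"y":0,"z":0,"rx":0,"ry":0,"rz":0}
    - {"jaw":0.1,"x":0.3,"y":0,"z":0,"rx":0,"ry":0,"rz":0}
    - {"jaw":0.1,"x":0.3,"y":0,"z":0,"rx":0,"ry":0,"rz":0}
    - {"jaw":0.1,"x":0,"y":0,"z":0,"rx":0,"ry":0,"rz":0}

```text
time: 13.88
eef_pos: [0.5479, 0.0227, 0.1136]
eef_rot: [-3.142, -0.001, 3.062]
wrist_force: [0.4, 0.4, -0.5]
finger_gap: 0.0275
grasp_force: 50.0
```

```bash
python3 - <<'E'
from h import *
i,P=cloud('wrist'); save('w6',i)
i,P=cloud('side'); save('s6',i[120:260,200:400].repeat(3,0).repeat(3,1))
E
python3 plan.py .43 .37 .24 3.063
```

```text
at [0.5488 0.0226 0.1134] rot/0.12 [-0.   -0.01 -0.01] shift/0.025 [ 5.83 13.48 -5.06]
```

View pics/s6.png

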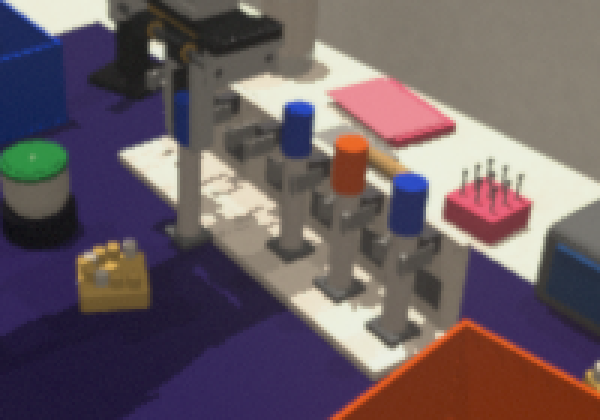

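The cartridge came free upright, with its foot at (190,238) in the crop, and its neighbours are undisturbed. Next it goes to the blue bin.

Request:
arm_command:
  motion:
    - {"jaw":0.1,"x":0,"y":0,"z":-0.85,"rx":0,"ry":0,"rz":0}
    - {"jaw":0.1,"x":0,"y":0,"z":-0.85,"rx":0,"ry":0,"rz":0}
    - {"jaw":0.1,"x":0,"y":0,"z":-0.85,"rx":0,"ry":0,"rz":0}
    - {"jaw":0.1,"x":0,"y":0,"z":-0.85,"rx":0,"ry":0,"rz":0}
    - {"jaw":0.1,"x":0,"y":0,"z":-0.85,"rx":0,"ry":0,"rz":0}
    - {"jaw":0.1,"x":0,"y":0,"z":-0.85,"rx":0,"ry":0,"rz":0}
    - {"jaw":0.1,"x":0.226,"y":0.906,"z":0,"rx":0,"ry":0,"rz":0}
    - {"jaw":0.1,"x":0.226,"y":0.906,"z":0,"rx":0,"ry":0,"rz":0}
    - {"jaw":0.1,"x":0.226,"y":0.906,"z":0,"rx":0,"ry":0,"rz":0}
    - {"jaw":0.1,"x":0.226,"y":0.906,"z":0,"rx":0,"ry":0,"rz":0}
    - {"jaw":0.1,"x":0.226,"y":0.906,"z":0,"rx":0,"ry":0,"rz":0}
    - {"jaw":0.1,"x":0.226,"y":0.906,"z":0,"rx":0,"ry":0,"rz":0}
    - {"jaw":0.1,"x":0.226,"y":0.906,"z":0,"rx":0,"ry":0,"rz":0}
    - {"jaw":0.1,"x":0.226,"y":0.906,"z":0,"rx":0,"ry":0,"rz":0}
    - {"jaw":0.1,"x":0.226,"y":0.906,"z":0,"rx":0,"ry":0,"rz":0}
    - {"jaw":0.1,"x":0.226,"y":0.906,"z":0,"rx":0,"ry":0,"rz":0}
    - {"jaw":0.1,"x":0.226,"y":0.906,"z":0,"rx":0,"ry":0,"rz":0}
    - {"jaw":0.1,"x":0.226,"y":0.906,"z":0,"rx":0,"ry":0,"rz":0}
    - {"jaw":0.1,"x":0.226,"y":0.906,"z":0,"rx":0,"ry":0,"rz":0}
    - {"jaw":0.1,"x":0.226,"y":0.906,"z":0,"rx":0,"ry":0,"rz":0}

```text
time: 15.65
eef_pos: [0.4952, 0.3462, 0.2405]
eef_rot: [-3.141, -0.001, 3.062]
wrist_force: [0.9, -0.4, -0.9]
finger_gap: 0.0272
grasp_force: 50.0
```

Request:
arm_command:
  motion:
    - {"jaw":0.1,"x":0,"y":0,"z":0,"rx":0,"ry":0,"rz":0}
    - {"jaw":0.1,"x":0,"y":0,"z":0,"rx":0,"ry":-0.87,"rz":0}
    - {"jaw":0.1,"x":0,"y":0,"z":0,"rx":0,"ry":-0.87,"rz":0}
    - {"jaw":0.1,"x":0,"y":0,"z":0,"rx":0,"ry":-0.87,"rz":0}
    - {"jaw":0.1,"x":0,"y":0,"z":0,"rx":0,"ry":-0.87,"rz":0}
    - {"jaw":0.1,"x":0,"y":0,"z":0,"rx":0,"ry":-0.87,"rz":0}
    - {"jaw":0.1,"x":0,"y":0,"z":0,"rx":0,"ry":0,"rz":0}
    - {"jaw":0.1,"x":0,"y":0,"z":0,"rx":0,"ry":0,"rz":0}

```text
time: 16.32
eef_pos: [0.4948, 0.345, 0.2407]
eef_rot: [-3.141, 0.519, 3.063]
wrist_force: [-0.3, -0.1, 0.6]
finger_gap: 0.0274
grasp_force: 50.0
```

Request:
arm_command:
  motion:
    - {"jaw":0.1,"x":0.417,"y":0,"z":0.72,"rx":0,"ry":0,"rz":0}
    - {"jaw":0.1,"x":0.417,"y":0,"z":0.72,"rx":0,"ry":0,"rz":0}
    - {"jaw":0.1,"x":0.417,"y":0,"z":0.72,"rx":0,"ry":0,"rz":0}
    - {"jaw":0.1,"x":0.417,"y":0,"z":0.72,"rx":0,"ry":0,"rz":0}
    - {"jaw":0.1,"x":0.417,"y":0,"z":0.72,"rx":0,"ry":0,"rz":0}
    - {"jaw":0.1,"x":0.417,"y":0,"z":0.72,"rx":0,"ry":0,"rz":0}
    - {"jaw":0.1,"x":0,"y":0,"z":0,"rx":0,"ry":0,"rz":0}
    - {"jaw":0.1,"x":0,"y":0,"z":0,"rx":0,"ry":0,"rz":0}

```text
time: 16.98
eef_pos: [0.4958, 0.3445, 0.1159]
eef_rot: [-3.14, 0.52, 3.061]
wrist_force: [0.6, -0.3, -0.5]
finger_gap: 0.0271
grasp_force: 50.0
```

Request:
arm_command:
  motion:
    - {"jaw":0.45,"x":0,"y":0,"z":0,"rx":0,"ry":0,"rz":0}
    - {"jaw":0.45,"x":0,"y":0,"z":0,"rx":0,"ry":0,"rz":0}
    - {"jaw":0.45,"x":0,"y":0,"z":0,"rx":0,"ry":0,"rz":0}
    - {"jaw":0.45,"x":0,"y":0,"z":0,"rx":0,"ry":0,"rz":0}
    - {"jaw":0.45,"x":-0.417,"y":0,"z":-0.72,"rx":0,"ry":0,"rz":0}
    - {"jaw":0.45,"x":-0.417,"y":0,"z":-0.72,"rx":0,"ry":0,"rz":0}
    - {"jaw":0.45,"x":-0.417,"y":0,"z":-0.72,"rx":0,"ry":0,"rz":0}
    - {"jaw":0.45,"x":-0.417,"y":0,"z":-0.72,"rx":0,"ry":0,"rz":0}
    - {"jaw":0.45,"x":-0.417,"y":0,"z":-0.72,"rx":0,"ry":0,"rz":0}
    - {"jaw":0.45,"x":-0.417,"y":0,"z":-0.72,"rx":0,"ry":0,"rz":0}
    - {"jaw":0.45,"x":0,"y":0,"z":0,"rx":0,"ry":0.87,"rz":0}
    - {"jaw":0.45,"x":0,"y":0,"z":0,"rx":0,"ry":0.87,"rz":0}
    - {"jaw":0.45,"x":0,"y":0,"z":0,"rx":0,"ry":0.87,"rz":0}
    - {"jaw":0.45,"x":0,"y":0,"z":0,"rx":0,"ry":0.87,"rz":0}
    - {"jaw":0.45,"x":0,"y":0,"z":0,"rx":0,"ry":0.87,"rz":0}
    - {"jaw":0.45,"x":0,"y":0,"z":0,"rx":0,"ry":0,"rz":0}
    - {"jaw":0.45,"x":0,"y":0,"z":0,"rx":0,"ry":0,"rz":0}

```text
time: 18.4
eef_pos: [0.4962, 0.3447, 0.2407]
eef_rot: [-3.142, 0.001, 3.061]
wrist_force: [-0.6, 0.1, -1.0]
finger_gap: 0.0425
grasp_force: 0.0
```

```bash
python3 - <<'E'
from h import *
i,P=cloud('wrist'); save('w7',i)
E
python3 plan.py .6083 -.0523 .24 3.063; python3 lid.py
```

```text
at [0.4956 0.3449 0.2408] rot/0.12 [-0.    0.01 -0.01] shift/0.025 [ -5.74 -15.49   0.03]
wrist 2383 lid z 0.0798 circ 0.4503 0.1348 0.0327 box [0.4188 0.1024 0.0739] [0.4822 0.1671 0.0826] tilt deg [ 1.9 -0.4]
top 333 lid z 0.0805 circ 0.449 0.1337 0.0312 box [0.4205 0.1043 0.0748] [0.4785 0.1641 0.0864] tilt deg [1.  0.1]
```

View pics/w7.png

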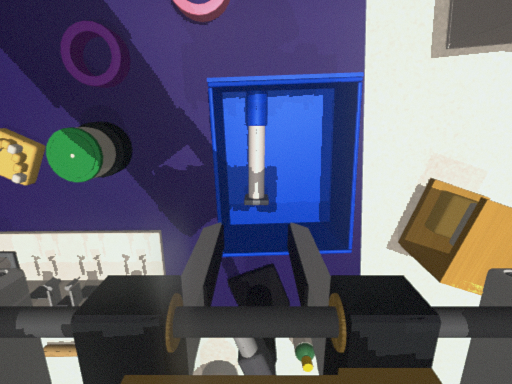

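The first blue cartridge lies in the blue bin, from (257,105) to (257,200). Now the second blue one.

Request:
arm_command:
  motion:
    - {"jaw":0.5,"x":-0.319,"y":-0.861,"z":0,"rx":0,"ry":0,"rz":0}
    - {"jaw":0.5,"x":-0.319,"y":-0.861,"z":0,"rx":0,"ry":0,"rz":0}
    - {"jaw":0.5,"x":-0.319,"y":-0.861,"z":0,"rx":0,"ry":0,"rz":0}
    - {"jaw":0.5,"x":-0.319,"y":-0.861,"z":0,"rx":0,"ry":0,"rz":0}
    - {"jaw":0.5,"x":-0.319,"y":-0.861,"z":0,"rx":0,"ry":0,"rz":0}
    - {"jaw":0.5,"x":-0.319,"y":-0.861,"z":0,"rx":0,"ry":0,"rz":0}
    - {"jaw":0.5,"x":-0.319,"y":-0.861,"z":0,"rx":0,"ry":0,"rz":0}
    - {"jaw":0.5,"x":-0.319,"y":-0.861,"z":0,"rx":0,"ry":0,"rz":0}
    - {"jaw":0.5,"x":-0.319,"y":-0.861,"z":0,"rx":0,"ry":0,"rz":0}
    - {"jaw":0.5,"x":-0.319,"y":-0.861,"z":0,"rx":0,"ry":0,"rz":0}
    - {"jaw":0.5,"x":-0.319,"y":-0.861,"z":0,"rx":0,"ry":0,"rz":0}
    - {"jaw":0.5,"x":-0.319,"y":-0.861,"z":0,"rx":0,"ry":0,"rz":0}
    - {"jaw":0.5,"x":-0.319,"y":-0.861,"z":0,"rx":0,"ry":0,"rz":0}
    - {"jaw":0.5,"x":-0.319,"y":-0.861,"z":0,"rx":0,"ry":0,"rz":0}
    - {"jaw":0.5,"x":-0.319,"y":-0.861,"z":0,"rx":0,"ry":0,"rz":0}
    - {"jaw":0.5,"x":-0.319,"y":-0.861,"z":0,"rx":0,"ry":0,"rz":0}
    - {"jaw":0.5,"x":-0.319,"y":-0.861,"z":0,"rx":0,"ry":0,"rz":0}
    - {"jaw":0.5,"x":-0.319,"y":-0.861,"z":0,"rx":0,"ry":0,"rz":0}
    - {"jaw":0.5,"x":0,"y":0,"z":0,"rx":0,"ry":0,"rz":0}
    - {"jaw":0.5,"x":0,"y":0,"z":0,"rx":0,"ry":0,"rz":0}

```text
time: 20.22
eef_pos: [0.6074, -0.0527, 0.2412]
eef_rot: [-3.141, 0.001, 3.061]
wrist_force: [0.4, 0.6, 0.3]
finger_gap: 0.0468
grasp_force: 0.0
```

Request:
arm_command:
  motion:
    - {"jaw":0.5,"x":0,"y":0,"z":0.7,"rx":0,"ry":0,"rz":0}
    - {"jaw":0.5,"x":0,"y":0,"z":0.7,"rx":0,"ry":0,"rz":0}
    - {"jaw":0.5,"x":0,"y":0,"z":0.7,"rx":0,"ry":0,"rz":0}
    - {"jaw":0.5,"x":0,"y":0,"z":0.75,"rx":0,"ry":0,"rz":0}
    - {"jaw":0.5,"x":0,"y":0,"z":0.75,"rx":0,"ry":0,"rz":0}
    - {"jaw":0.5,"x":0,"y":0,"z":0.75,"rx":0,"ry":0,"rz":0}
    - {"jaw":0.5,"x":0,"y":0,"z":0.75,"rx":0,"ry":0,"rz":0}
    - {"jaw":0.5,"x":0,"y":0,"z":0,"rx":0,"ry":0,"rz":0}
    - {"jaw":0.1,"x":0,"y":0,"z":0,"rx":0,"ry":0,"rz":0}
    - {"jaw":0.1,"x":0,"y":0,"z":0,"rx":0,"ry":0,"rz":0}
    - {"jaw":0.1,"x":0,"y":0,"z":0,"rx":0,"ry":0,"rz":0}
    - {"jaw":0.1,"x":0,"y":0,"z":0,"rx":0,"ry":0,"rz":0}
    - {"jaw":0.1,"x":0,"y":0,"z":0,"rx":0,"ry":0,"rz":0}
    - {"jaw":0.1,"x":0,"y":0,"z":0,"rx":0,"ry":0,"rz":0}

```text
time: 21.38
eef_pos: [0.6083, -0.0526, 0.1149]
eef_rot: [3.142, 0.002, 3.062]
wrist_force: [-0.2, 0.7, 6.7]
finger_gap: 0.0273
grasp_force: 50.0
```

Request:
arm_command:
  motion:
    - {"jaw":0.1,"x":0.15,"y":0,"z":0,"rx":0,"ry":0,"rz":0}
    - {"jaw":0.1,"x":0.15,"y":0,"z":0,"rx":0,"ry":0,"rz":0}
    - {"jaw":0.1,"x":0.15,"y":0,"z":0,"rx":0,"ry":0,"rz":0}
    - {"jaw":0.1,"x":0.15,"y":0,"z":0,"rx":0,"ry":0,"rz":0}
    - {"jaw":0.1,"x":0.15,"y":0,"z":0,"rx":0,"ry":0,"rz":0}
    - {"jaw":0.1,"x":0.15,"y":0,"z":0,"rx":0,"ry":0,"rz":0}
    - {"jaw":0.1,"x":0.15,"y":0,"z":0,"rx":0,"ry":0,"rz":0}
    - {"jaw":0.1,"x":0.15,"y":0,"z":0,"rx":0,"ry":0,"rz":0}
    - {"jaw":0.1,"x":0.2,"y":0,"z":0,"rx":0,"ry":0,"rz":0}
    - {"jaw":0.1,"x":0.3,"y":0,"z":0,"rx":0,"ry":0,"rz":0}
    - {"jaw":0.1,"x":0.3,"y":0,"z":0,"rx":0,"ry":0,"rz":0}
    - {"jaw":0.1,"x":0.3,"y":0,"z":0,"rx":0,"ry":0,"rz":0}
    - {"jaw":0.1,"x":0.3,"y":0,"z":0,"rx":0,"ry":0,"rz":0}
    - {"jaw":0.1,"x":0,"y":0,"z":-0.85,"rx":0,"ry":0,"rz":0}
    - {"jaw":0.1,"x":0,"y":0,"z":-0.85,"rx":0,"ry":0,"rz":0}
    - {"jaw":0.1,"x":0,"y":0,"z":-0.85,"rx":0,"ry":0,"rz":0}
    - {"jaw":0.1,"x":0,"y":0,"z":-0.85,"rx":0,"ry":0,"rz":0}
    - {"jaw":0.1,"x":0,"y":0,"z":-0.85,"rx":0,"ry":0,"rz":0}
    - {"jaw":0.1,"x":0,"y":0,"z":-0.85,"rx":0,"ry":0,"rz":0}
    - {"jaw":0.1,"x":0,"y":0,"z":0,"rx":0,"ry":0,"rz":0}

```text
time: 23.05
eef_pos: [0.5436, -0.0476, 0.245]
eef_rot: [-3.141, 0.005, 3.062]
wrist_force: [0.0, -0.3, 0.8]
finger_gap: 0.027
grasp_force: 50.0
```

```bash
cat > held.py <<'E'
from h import *
import sys
# axis of the held cartridge from side view points near the tool
i,P=cloud('side'); t=tool()[:3,3]; d=np.linalg.norm(P[...,:2]-t[:2],axis=-1)
h=cv2.cvtColor(i,cv2.COLOR_RGB2HSV)
for lo,hi in((-.115,-.095),(-.085,-.06),(-.05,-.02)):
    m=(d<.06)&(P[...,2]>t[2]+lo)&(P[...,2]<t[2]+hi); print(lo,hi,m.sum(),(P[m].mean(0)-t).round(4) if m.any() else '',P[m][:,2].min().round(3) if m.any() else '')
E
python3 held.py; python3 plan.py .497 .385 .2405 3.063
```

```text
-0.115 -0.095 55 [-0.0049 -0.0122 -0.0974] 0.14
-0.085 -0.06 80 [-0.0043 -0.0103 -0.0719] 0.158
-0.05 -0.02 99 [-0.0044 -0.0101 -0.0345] 0.193
at [ 0.5431 -0.0476  0.2425] rot/0.12 [-0.    0.02 -0.01] shift/0.025 [ 3.2  17.1   0.08]
```

Held upright. I carry it to the bin and place it at y = 0.385.

Request:
arm_command:
  motion:
    - {"jaw":0.1,"x":0.16,"y":0.855,"z":0,"rx":0,"ry":0,"rz":0}
    - {"jaw":0.1,"x":0.16,"y":0.855,"z":0,"rx":0,"ry":0,"rz":0}
    - {"jaw":0.1,"x":0.16,"y":0.855,"z":0,"rx":0,"ry":0,"rz":0}
    - {"jaw":0.1,"x":0.16,"y":0.855,"z":0,"rx":0,"ry":0,"rz":0}
    - {"jaw":0.1,"x":0.16,"y":0.855,"z":0,"rx":0,"ry":0,"rz":0}
    - {"jaw":0.1,"x":0.16,"y":0.855,"z":0,"rx":0,"ry":0,"rz":0}
    - {"jaw":0.1,"x":0.16,"y":0.855,"z":0,"rx":0,"ry":0,"rz":0}
    - {"jaw":0.1,"x":0.16,"y":0.855,"z":0,"rx":0,"ry":0,"rz":0}
    - {"jaw":0.1,"x":0.16,"y":0.855,"z":0,"rx":0,"ry":0,"rz":0}
    - {"jaw":0.1,"x":0.16,"y":0.855,"z":0,"rx":0,"ry":0,"rz":0}
    - {"jaw":0.1,"x":0.16,"y":0.855,"z":0,"rx":0,"ry":0,"rz":0}
    - {"jaw":0.1,"x":0.16,"y":0.855,"z":0,"rx":0,"ry":0,"rz":0}
    - {"jaw":0.1,"x":0.16,"y":0.855,"z":0,"rx":0,"ry":0,"rz":0}
    - {"jaw":0.1,"x":0.16,"y":0.855,"z":0,"rx":0,"ry":0,"rz":0}
    - {"jaw":0.1,"x":0.16,"y":0.855,"z":0,"rx":0,"ry":0,"rz":0}
    - {"jaw":0.1,"x":0.16,"y":0.855,"z":0,"rx":0,"ry":0,"rz":0}
    - {"jaw":0.1,"x":0.16,"y":0.855,"z":0,"rx":0,"ry":0,"rz":0}
    - {"jaw":0.1,"x":0.16,"y":0.855,"z":0,"rx":0,"ry":0,"rz":0}
    - {"jaw":0.1,"x":0.16,"y":0.855,"z":0,"rx":0,"ry":0,"rz":0}
    - {"jaw":0.1,"x":0.16,"y":0.855,"z":0,"rx":0,"ry":0,"rz":0}

```text
time: 24.77
eef_pos: [0.4965, 0.3858, 0.239]
eef_rot: [-3.14, -0.002, 3.062]
wrist_force: [-0.1, -0.1, -0.4]
finger_gap: 0.0269
grasp_force: 50.0
```

Request:
arm_command:
  motion:
    - {"jaw":0.1,"x":0,"y":0,"z":0,"rx":0,"ry":-0.87,"rz":0}
    - {"jaw":0.1,"x":0,"y":0,"z":0,"rx":0,"ry":-0.87,"rz":0}
    - {"jaw":0.1,"x":0,"y":0,"z":0,"rx":0,"ry":-0.87,"rz":0}
    - {"jaw":0.1,"x":0,"y":0,"z":0,"rx":0,"ry":-0.87,"rz":0}
    - {"jaw":0.1,"x":0,"y":0,"z":0,"rx":0,"ry":-0.87,"rz":0}
    - {"jaw":0.1,"x":0,"y":0,"z":0,"rx":0,"ry":0,"rz":0}
    - {"jaw":0.1,"x":0.417,"y":0,"z":0.72,"rx":0,"ry":0,"rz":0}
    - {"jaw":0.1,"x":0.417,"y":0,"z":0.72,"rx":0,"ry":0,"rz":0}
    - {"jaw":0.1,"x":0.417,"y":0,"z":0.72,"rx":0,"ry":0,"rz":0}
    - {"jaw":0.1,"x":0.417,"y":0,"z":0.72,"rx":0,"ry":0,"rz":0}
    - {"jaw":0.1,"x":0.417,"y":0,"z":0.72,"rx":0,"ry":0,"rz":0}
    - {"jaw":0.1,"x":0.417,"y":0,"z":0.72,"rx":0,"ry":0,"rz":0}
    - {"jaw":0.1,"x":0,"y":0,"z":0,"rx":0,"ry":0,"rz":0}
    - {"jaw":0.1,"x":0,"y":0,"z":0,"rx":0,"ry":0,"rz":0}

```text
time: 25.93
eef_pos: [0.4966, 0.3844, 0.1149]
eef_rot: [-3.139, 0.519, 3.062]
wrist_force: [-0.2, 0.8, 0.4]
finger_gap: 0.0275
grasp_force: 50.0
```

Request:
arm_command:
  motion:
    - {"jaw":0.45,"x":0,"y":0,"z":0,"rx":0,"ry":0,"rz":0}
    - {"jaw":0.45,"x":0,"y":0,"z":0,"rx":0,"ry":0,"rz":0}
    - {"jaw":0.45,"x":0,"y":0,"z":0,"rx":0,"ry":0,"rz":0}
    - {"jaw":0.45,"x":0,"y":0,"z":0,"rx":0,"ry":0,"rz":0}
    - {"jaw":0.45,"x":-0.417,"y":0,"z":-0.72,"rx":0,"ry":0,"rz":0}
    - {"jaw":0.45,"x":-0.417,"y":0,"z":-0.72,"rx":0,"ry":0,"rz":0}
    - {"jaw":0.45,"x":-0.417,"y":0,"z":-0.72,"rx":0,"ry":0,"rz":0}
    - {"jaw":0.45,"x":-0.417,"y":0,"z":-0.72,"rx":0,"ry":0,"rz":0}
    - {"jaw":0.45,"x":-0.417,"y":0,"z":-0.72,"rx":0,"ry":0,"rz":0}
    - {"jaw":0.45,"x":-0.417,"y":0,"z":-0.72,"rx":0,"ry":0,"rz":0}
    - {"jaw":0.45,"x":0,"y":0,"z":0,"rx":0,"ry":0.87,"rz":0}
    - {"jaw":0.45,"x":0,"y":0,"z":0,"rx":0,"ry":0.87,"rz":0}
    - {"jaw":0.45,"x":0,"y":0,"z":0,"rx":0,"ry":0.87,"rz":0}
    - {"jaw":0.45,"x":0,"y":0,"z":0,"rx":0,"ry":0.87,"rz":0}
    - {"jaw":0.45,"x":0,"y":0,"z":0,"rx":0,"ry":0.87,"rz":0}
    - {"jaw":0.45,"x":0,"y":0,"z":0,"rx":0,"ry":0,"rz":0}
    - {"jaw":0.45,"x":0,"y":0,"z":0,"rx":0,"ry":0,"rz":0}

```text
time: 27.35
eef_pos: [0.498, 0.3847, 0.2406]
eef_rot: [-3.141, 0.001, 3.061]
wrist_force: [0.0, 0.6, -1.6]
finger_gap: 0.0424
grasp_force: 0.0
```

```bash
python3 - <<'E'
from h import *
i,P=cloud('wrist'); save('w8',i)
E
python3 plan.py .5978 -.191 .24 3.063; python3 lid.py
```

```text
at [0.4973 0.385  0.2408] rot/0.12 [-0.    0.02 -0.01] shift/0.025 [ -5.81 -22.65   0.03]
wrist 2395 lid z 0.0799 circ 0.45 0.135 0.0327 box [0.4187 0.1024 0.0739] [0.4821 0.1673 0.0829] tilt deg [ 1.9 -0.4]
top 344 lid z 0.0808 circ 0.449 0.1346 0.0317 box [0.4178 0.1044 0.0751] [0.4787 0.1643 0.0864] tilt deg [1.3 0.8]
```

View pics/w8.png

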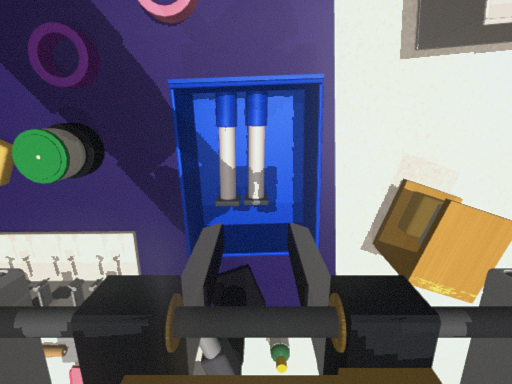

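Both blue cartridges lie in the blue bin, at (227,150) and (257,150). Next is the orange one.

Request:
arm_command:
  motion:
    - {"jaw":0.5,"x":-0.29,"y":-0.993,"z":0,"rx":0,"ry":0,"rz":0}
    - {"jaw":0.5,"x":-0.29,"y":-0.993,"z":0,"rx":0,"ry":0,"rz":0}
    - {"jaw":0.5,"x":-0.29,"y":-0.993,"z":0,"rx":0,"ry":0,"rz":0}
    - {"jaw":0.5,"x":-0.29,"y":-0.993,"z":0,"rx":0,"ry":0,"rz":0}
    - {"jaw":0.5,"x":-0.29,"y":-0.993,"z":0,"rx":0,"ry":0,"rz":0}
    - {"jaw":0.5,"x":-0.29,"y":-0.993,"z":0,"rx":0,"ry":0,"rz":0}
    - {"jaw":0.5,"x":-0.29,"y":-0.993,"z":0,"rx":0,"ry":0,"rz":0}
    - {"jaw":0.5,"x":-0.29,"y":-0.993,"z":0,"rx":0,"ry":0,"rz":0}
    - {"jaw":0.5,"x":-0.29,"y":-0.993,"z":0,"rx":0,"ry":0,"rz":0}
    - {"jaw":0.5,"x":-0.29,"y":-0.993,"z":0,"rx":0,"ry":0,"rz":0}
    - {"jaw":0.5,"x":-0.29,"y":-0.993,"z":0,"rx":0,"ry":0,"rz":0}
    - {"jaw":0.5,"x":-0.29,"y":-0.993,"z":0,"rx":0,"ry":0,"rz":0}
    - {"jaw":0.5,"x":-0.29,"y":-0.993,"z":0,"rx":0,"ry":0,"rz":0}
    - {"jaw":0.5,"x":-0.29,"y":-0.993,"z":0,"rx":0,"ry":0,"rz":0}
    - {"jaw":0.5,"x":-0.29,"y":-0.993,"z":0,"rx":0,"ry":0,"rz":0}
    - {"jaw":0.5,"x":-0.29,"y":-0.993,"z":0,"rx":0,"ry":0,"rz":0}
    - {"jaw":0.5,"x":-0.29,"y":-0.993,"z":0,"rx":0,"ry":0,"rz":0}
    - {"jaw":0.5,"x":-0.29,"y":-0.993,"z":0,"rx":0,"ry":0,"rz":0}
    - {"jaw":0.5,"x":-0.29,"y":-0.993,"z":0,"rx":0,"ry":0,"rz":0}
    - {"jaw":0.5,"x":-0.29,"y":-0.993,"z":0,"rx":0,"ry":0,"rz":0}

```text
time: 29.17
eef_pos: [0.6021, -0.1219, 0.2415]
eef_rot: [-3.14, 0.002, 3.063]
wrist_force: [1.5, 0.5, 0.2]
finger_gap: 0.0468
grasp_force: 0.0
```

Request:
arm_command:
  motion:
    - {"jaw":0.5,"x":0,"y":0,"z":0,"rx":0,"ry":0,"rz":0}
    - {"jaw":0.5,"x":0,"y":0,"z":0,"rx":0,"ry":0,"rz":0}

```text
time: 29.33
eef_pos: [0.6019, -0.1216, 0.241]
eef_rot: [-3.141, 0.001, 3.061]
wrist_force: [-0.5, 0.3, 0.2]
finger_gap: 0.0471
grasp_force: 0.0
```

```bash
python3 plan.py .603 -.1215 .112 3.063
```

```text
at [ 0.6019 -0.1216  0.241 ] rot/0.12 [-0.01  0.01 -0.02] shift/0.025 [-0.04  0.01  5.16]
```

Request:
arm_command:
  motion:
    - {"jaw":0.5,"x":-0.04,"y":0,"z":0.7,"rx":0,"ry":0,"rz":0}
    - {"jaw":0.5,"x":0,"y":0,"z":0.7,"rx":0,"ry":0,"rz":0}
    - {"jaw":0.5,"x":0,"y":0,"z":0.7,"rx":0,"ry":0,"rz":0}
    - {"jaw":0.5,"x":0,"y":0,"z":0.75,"rx":0,"ry":0,"rz":0}
    - {"jaw":0.5,"x":0,"y":0,"z":0.75,"rx":0,"ry":0,"rz":0}
    - {"jaw":0.5,"x":0,"y":0,"z":0.75,"rx":0,"ry":0,"rz":0}
    - {"jaw":0.5,"x":0,"y":0,"z":0.75,"rx":0,"ry":0,"rz":0}
    - {"jaw":0.5,"x":0,"y":0,"z":0,"rx":0,"ry":0,"rz":0}
    - {"jaw":0.1,"x":0,"y":0,"z":0,"rx":0,"ry":0,"rz":0}
    - {"jaw":0.1,"x":0,"y":0,"z":0,"rx":0,"ry":0,"rz":0}
    - {"jaw":0.1,"x":0,"y":0,"z":0,"rx":0,"ry":0,"rz":0}
    - {"jaw":0.1,"x":0,"y":0,"z":0,"rx":0,"ry":0,"rz":0}
    - {"jaw":0.1,"x":0,"y":0,"z":0,"rx":0,"ry":0,"rz":0}
    - {"jaw":0.1,"x":0,"y":0,"z":0,"rx":0,"ry":0,"rz":0}

```text
time: 30.5
eef_pos: [0.6038, -0.1213, 0.115]
eef_rot: [3.142, 0.002, 3.062]
wrist_force: [-0.8, 1.9, 7.5]
finger_gap: 0.0271
grasp_force: 50.0
```

Request:
arm_command:
  motion:
    - {"jaw":0.1,"x":0.15,"y":0,"z":0,"rx":0,"ry":0,"rz":0}
    - {"jaw":0.1,"x":0.15,"y":0,"z":0,"rx":0,"ry":0,"rz":0}
    - {"jaw":0.1,"x":0.15,"y":0,"z":0,"rx":0,"ry":0,"rz":0}
    - {"jaw":0.1,"x":0.15,"y":0,"z":0,"rx":0,"ry":0,"rz":0}
    - {"jaw":0.1,"x":0.15,"y":0,"z":0,"rx":0,"ry":0,"rz":0}
    - {"jaw":0.1,"x":0.15,"y":0,"z":0,"rx":0,"ry":0,"rz":0}
    - {"jaw":0.1,"x":0.15,"y":0,"z":0,"rx":0,"ry":0,"rz":0}
    - {"jaw":0.1,"x":0.15,"y":0,"z":0,"rx":0,"ry":0,"rz":0}
    - {"jaw":0.1,"x":0.2,"y":0,"z":0,"rx":0,"ry":0,"rz":0}
    - {"jaw":0.1,"x":0.3,"y":0,"z":0,"rx":0,"ry":0,"rz":0}
    - {"jaw":0.1,"x":0.3,"y":0,"z":0,"rx":0,"ry":0,"rz":0}
    - {"jaw":0.1,"x":0.3,"y":0,"z":0,"rx":0,"ry":0,"rz":0}
    - {"jaw":0.1,"x":0.3,"y":0,"z":0,"rx":0,"ry":0,"rz":0}
    - {"jaw":0.1,"x":0,"y":0,"z":-0.85,"rx":0,"ry":0,"rz":0}
    - {"jaw":0.1,"x":0,"y":0,"z":-0.85,"rx":0,"ry":0,"rz":0}
    - {"jaw":0.1,"x":0,"y":0,"z":-0.85,"rx":0,"ry":0,"rz":0}
    - {"jaw":0.1,"x":0,"y":0,"z":-0.85,"rx":0,"ry":0,"rz":0}
    - {"jaw":0.1,"x":0,"y":0,"z":-0.85,"rx":0,"ry":0,"rz":0}
    - {"jaw":0.1,"x":0,"y":0,"z":-0.85,"rx":0,"ry":0,"rz":0}
    - {"jaw":0.1,"x":0,"y":0,"z":0,"rx":0,"ry":0,"rz":0}

```text
time: 32.17
eef_pos: [0.539, -0.1166, 0.245]
eef_rot: [-3.14, 0.005, 3.062]
wrist_force: [-0.3, 0.3, -0.4]
finger_gap: 0.0274
grasp_force: 50.0
```

```bash
python3 held.py; python3 plan.py .487 -.37 .2405 3.063; python3 -c "
from h import *
print(status.state()['joint_pos'].round(2))"
```

```text
-0.115 -0.095 62 [-0.0078 -0.0111 -0.0972] 0.14
-0.085 -0.06 90 [-0.0053 -0.0098 -0.073 ] 0.158
-0.05 -0.02 108 [-0.0053 -0.0097 -0.0342] 0.193
at [ 0.5385 -0.1165  0.2425] rot/0.12 [-0.01  0.02 -0.01] shift/0.025 [  1.26 -10.27   0.08]
[-0.28  0.27  1.47 -0.    1.4  -1.77]
```

Request:
arm_command:
  motion:
    - {"jaw":0.1,"x":0.11,"y":-0.856,"z":0,"rx":0,"ry":0,"rz":0}
    - {"jaw":0.1,"x":0.11,"y":-0.856,"z":0,"rx":0,"ry":0,"rz":0}
    - {"jaw":0.1,"x":0.11,"y":-0.856,"z":0,"rx":0,"ry":0,"rz":0}
    - {"jaw":0.1,"x":0.11,"y":-0.856,"z":0,"rx":0,"ry":0,"rz":0}
    - {"jaw":0.1,"x":0.11,"y":-0.856,"z":0,"rx":0,"ry":0,"rz":0}
    - {"jaw":0.1,"x":0.11,"y":-0.856,"z":0,"rx":0,"ry":0,"rz":0}
    - {"jaw":0.1,"x":0.11,"y":-0.856,"z":0,"rx":0,"ry":0,"rz":0}
    - {"jaw":0.1,"x":0.11,"y":-0.856,"z":0,"rx":0,"ry":0,"rz":0}
    - {"jaw":0.1,"x":0.11,"y":-0.856,"z":0,"rx":0,"ry":0,"rz":0}
    - {"jaw":0.1,"x":0.11,"y":-0.856,"z":0,"rx":0,"ry":0,"rz":0}
    - {"jaw":0.1,"x":0.11,"y":-0.856,"z":0,"rx":0,"ry":0,"rz":0}
    - {"jaw":0.1,"x":0.11,"y":-0.856,"z":0,"rx":0,"ry":0,"rz":0}
    - {"jaw":0.1,"x":0,"y":0,"z":0,"rx":0,"ry":0,"rz":0}
    - {"jaw":0.1,"x":0,"y":0,"z":0,"rx":0,"ry":-0.87,"rz":0}
    - {"jaw":0.1,"x":0,"y":0,"z":0,"rx":0,"ry":-0.87,"rz":0}
    - {"jaw":0.1,"x":0,"y":0,"z":0,"rx":0,"ry":-0.87,"rz":0}
    - {"jaw":0.1,"x":0,"y":0,"z":0,"rx":0,"ry":-0.87,"rz":0}
    - {"jaw":0.1,"x":0,"y":0,"z":0,"rx":0,"ry":0,"rz":0}
    - {"jaw":0.1,"x":0,"y":0,"z":0,"rx":0,"ry":0,"rz":0}

```text
time: 33.8
eef_pos: [0.484, -0.3692, 0.24]
eef_rot: [3.14, 0.414, 3.06]
wrist_force: [-0.7, -0.1, -0.6]
finger_gap: 0.0273
grasp_force: 50.0
```

```bash
python3 -c "
from h import *
print(status.state()['joint_pos'].round(2)); i,P=cloud('wrist')
m=np.isfinite(P[...,2])&(P[...,0]>.37)&(P[...,0]<.59)&(P[...,1]<-.28)&(P[...,1]>-.47)&(abs(P[...,2]-.098)<.006)
h=cv2.cvtColor(i,cv2.COLOR_RGB2HSV); m&=(h[...,0]<12)&(h[...,1]>150)
print(cv2.minAreaRect(P[m][:,:2].astype(np.float32)))"
```

```text
[-0.84  0.23  1.59  0.33  1.04 -2.45]
((0.47850465774536133, -0.37122392654418945), (0.204219788312912, 0.15971235930919647), 6.443385124206543)
```

Request:
arm_command:
  motion:
    - {"jaw":0.1,"x":0,"y":0,"z":0,"rx":0,"ry":0,"rz":1}
    - {"jaw":0.1,"x":0,"y":0,"z":0,"rx":0,"ry":0,"rz":1}
    - {"jaw":0.1,"x":0,"y":0,"z":0,"rx":0,"ry":0,"rz":0}
    - {"jaw":0.1,"x":0.325,"y":-0.08,"z":0.763,"rx":0,"ry":0,"rz":0}
    - {"jaw":0.1,"x":0.325,"y":-0.08,"z":0.763,"rx":0,"ry":0,"rz":0}
    - {"jaw":0.1,"x":0.325,"y":-0.08,"z":0.763,"rx":0,"ry":0,"rz":0}
    - {"jaw":0.1,"x":0.325,"y":-0.08,"z":0.763,"rx":0,"ry":0,"rz":0}
    - {"jaw":0.1,"x":0.325,"y":-0.08,"z":0.763,"rx":0,"ry":0,"rz":0}
    - {"jaw":0.1,"x":0.325,"y":-0.08,"z":0.763,"rx":0,"ry":0,"rz":0}
    - {"jaw":0.1,"x":0,"y":0,"z":0,"rx":0,"ry":0,"rz":0}
    - {"jaw":0.1,"x":0,"y":0,"z":0,"rx":0,"ry":0,"rz":0}

```text
time: 34.77
eef_pos: [0.4858, -0.3694, 0.1154]
eef_rot: [3.037, 0.403, 2.804]
wrist_force: [0.2, 0.0, -0.4]
finger_gap: 0.0277
grasp_force: 50.0
```

Request:
arm_command:
  motion:
    - {"jaw":0.45,"x":0,"y":0,"z":0,"rx":0,"ry":0,"rz":0}
    - {"jaw":0.45,"x":0,"y":0,"z":0,"rx":0,"ry":0,"rz":0}
    - {"jaw":0.45,"x":0,"y":0,"z":0,"rx":0,"ry":0,"rz":0}
    - {"jaw":0.45,"x":0,"y":0,"z":0,"rx":0,"ry":0,"rz":0}
    - {"jaw":0.45,"x":-0.325,"y":0.08,"z":-0.763,"rx":0,"ry":0,"rz":0}
    - {"jaw":0.45,"x":-0.325,"y":0.08,"z":-0.763,"rx":0,"ry":0,"rz":0}
    - {"jaw":0.45,"x":-0.325,"y":0.08,"z":-0.763,"rx":0,"ry":0,"rz":0}
    - {"jaw":0.45,"x":-0.325,"y":0.08,"z":-0.763,"rx":0,"ry":0,"rz":0}
    - {"jaw":0.45,"x":-0.325,"y":0.08,"z":-0.763,"rx":0,"ry":0,"rz":0}
    - {"jaw":0.45,"x":-0.325,"y":0.08,"z":-0.763,"rx":0,"ry":0,"rz":0}
    - {"jaw":0.45,"x":0,"y":0,"z":0,"rx":0,"ry":0,"rz":-1}
    - {"jaw":0.45,"x":0,"y":0,"z":0,"rx":0,"ry":0,"rz":-1}
    - {"jaw":0.45,"x":0,"y":0,"z":0,"rx":0,"ry":0.87,"rz":0}
    - {"jaw":0.45,"x":0,"y":0,"z":0,"rx":0,"ry":0.87,"rz":0}
    - {"jaw":0.45,"x":0,"y":0,"z":0,"rx":0,"ry":0.87,"rz":0}
    - {"jaw":0.45,"x":0,"y":0,"z":0,"rx":0,"ry":0.87,"rz":0}
    - {"jaw":0.45,"x":0,"y":0,"z":0,"rx":0,"ry":0,"rz":0}
    - {"jaw":0.45,"x":0,"y":0,"z":0,"rx":0,"ry":0,"rz":0}

```text
time: 36.27
eef_pos: [0.4857, -0.3694, 0.2406]
eef_rot: [3.141, 0.001, 3.063]
wrist_force: [-0.9, -0.3, 0.2]
finger_gap: 0.0423
grasp_force: 0.0
```

```bash
python3 - <<'E'
from h import *
i,P=cloud('wrist'); save('w9',i)
E
python3 plan.py .5978 -.191 .24 3.063
```

```text
at [ 0.4852 -0.3696  0.2408] rot/0.12 [ 0.    0.01 -0.01] shift/0.025 [-3.93  7.48  0.03]
```

View pics/w9.png

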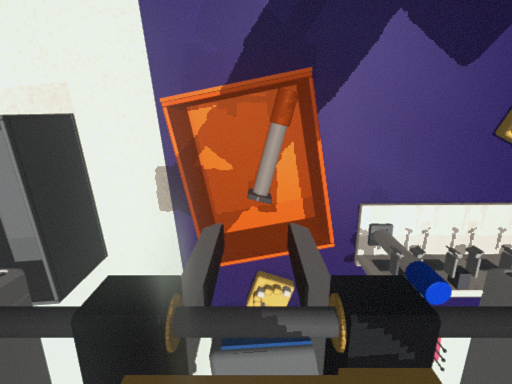

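The orange cartridge lies in the orange bin, from (285,95) to (260,198). The last one is the blue cap at (428,282).

Request:
arm_command:
  motion:
    - {"jaw":0.5,"x":-0.437,"y":0.831,"z":0,"rx":0,"ry":0,"rz":0}
    - {"jaw":0.5,"x":-0.437,"y":0.831,"z":0,"rx":0,"ry":0,"rz":0}
    - {"jaw":0.5,"x":-0.437,"y":0.831,"z":0,"rx":0,"ry":0,"rz":0}
    - {"jaw":0.5,"x":-0.437,"y":0.831,"z":0,"rx":0,"ry":0,"rz":0}
    - {"jaw":0.5,"x":-0.437,"y":0.831,"z":0,"rx":0,"ry":0,"rz":0}
    - {"jaw":0.5,"x":-0.437,"y":0.831,"z":0,"rx":0,"ry":0,"rz":0}
    - {"jaw":0.5,"x":-0.437,"y":0.831,"z":0,"rx":0,"ry":0,"rz":0}
    - {"jaw":0.5,"x":-0.437,"y":0.831,"z":0,"rx":0,"ry":0,"rz":0}
    - {"jaw":0.5,"x":-0.437,"y":0.831,"z":0,"rx":0,"ry":0,"rz":0}
    - {"jaw":0.5,"x":0,"y":0,"z":0,"rx":0,"ry":0,"rz":0}
    - {"jaw":0.5,"x":0,"y":0,"z":0,"rx":0,"ry":0,"rz":0}

```text
time: 37.23
eef_pos: [0.5977, -0.1908, 0.2413]
eef_rot: [3.141, 0.002, 3.063]
wrist_force: [-0.7, 0.1, 0.3]
finger_gap: 0.0471
grasp_force: 0.0
```

Request:
arm_command:
  motion:
    - {"jaw":0.5,"x":0,"y":0,"z":0.7,"rx":0,"ry":0,"rz":0}
    - {"jaw":0.5,"x":0,"y":0,"z":0.7,"rx":0,"ry":0,"rz":0}
    - {"jaw":0.5,"x":0,"y":0,"z":0.7,"rx":0,"ry":0,"rz":0}
    - {"jaw":0.5,"x":0,"y":0,"z":0.75,"rx":0,"ry":0,"rz":0}
    - {"jaw":0.5,"x":0,"y":0,"z":0.75,"rx":0,"ry":0,"rz":0}
    - {"jaw":0.5,"x":0,"y":0,"z":0.75,"rx":0,"ry":0,"rz":0}
    - {"jaw":0.5,"x":0,"y":0,"z":0.75,"rx":0,"ry":0,"rz":0}
    - {"jaw":0.5,"x":0,"y":0,"z":0,"rx":0,"ry":0,"rz":0}
    - {"jaw":0.1,"x":0,"y":0,"z":0,"rx":0,"ry":0,"rz":0}
    - {"jaw":0.1,"x":0,"y":0,"z":0,"rx":0,"ry":0,"rz":0}
    - {"jaw":0.1,"x":0,"y":0,"z":0,"rx":0,"ry":0,"rz":0}
    - {"jaw":0.1,"x":0,"y":0,"z":0,"rx":0,"ry":0,"rz":0}
    - {"jaw":0.1,"x":0,"y":0,"z":0,"rx":0,"ry":0,"rz":0}
    - {"jaw":0.1,"x":0,"y":0,"z":0,"rx":0,"ry":0,"rz":0}

```text
time: 38.4
eef_pos: [0.5984, -0.1916, 0.115]
eef_rot: [-3.141, 0.002, 3.062]
wrist_force: [-1.7, -0.6, 6.8]
finger_gap: 0.0276
grasp_force: 50.0
```

Request:
arm_command:
  motion:
    - {"jaw":0.1,"x":0.15,"y":0,"z":0,"rx":0,"ry":0,"rz":0}
    - {"jaw":0.1,"x":0.15,"y":0,"z":0,"rx":0,"ry":0,"rz":0}
    - {"jaw":0.1,"x":0.15,"y":0,"z":0,"rx":0,"ry":0,"rz":0}
    - {"jaw":0.1,"x":0.15,"y":0,"z":0,"rx":0,"ry":0,"rz":0}
    - {"jaw":0.1,"x":0.15,"y":0,"z":0,"rx":0,"ry":0,"rz":0}
    - {"jaw":0.1,"x":0.15,"y":0,"z":0,"rx":0,"ry":0,"rz":0}
    - {"jaw":0.1,"x":0.15,"y":0,"z":0,"rx":0,"ry":0,"rz":0}
    - {"jaw":0.1,"x":0.15,"y":0,"z":0,"rx":0,"ry":0,"rz":0}
    - {"jaw":0.1,"x":0.2,"y":0,"z":0,"rx":0,"ry":0,"rz":0}
    - {"jaw":0.1,"x":0.3,"y":0,"z":0,"rx":0,"ry":0,"rz":0}
    - {"jaw":0.1,"x":0.3,"y":0,"z":0,"rx":0,"ry":0,"rz":0}
    - {"jaw":0.1,"x":0.3,"y":0,"z":0,"rx":0,"ry":0,"rz":0}
    - {"jaw":0.1,"x":0.3,"y":0,"z":0,"rx":0,"ry":0,"rz":0}
    - {"jaw":0.1,"x":0,"y":0,"z":-0.85,"rx":0,"ry":0,"rz":0}
    - {"jaw":0.1,"x":0,"y":0,"z":-0.85,"rx":0,"ry":0,"rz":0}
    - {"jaw":0.1,"x":0,"y":0,"z":-0.85,"rx":0,"ry":0,"rz":0}
    - {"jaw":0.1,"x":0,"y":0,"z":-0.85,"rx":0,"ry":0,"rz":0}
    - {"jaw":0.1,"x":0,"y":0,"z":-0.85,"rx":0,"ry":0,"rz":0}
    - {"jaw":0.1,"x":0,"y":0,"z":-0.85,"rx":0,"ry":0,"rz":0}
    - {"jaw":0.1,"x":0,"y":0,"z":0,"rx":0,"ry":0,"rz":0}

```text
time: 40.07
eef_pos: [0.5337, -0.1863, 0.2449]
eef_rot: [-3.14, 0.005, 3.062]
wrist_force: [-0.2, 0.2, 0.1]
finger_gap: 0.0276
grasp_force: 50.0
```

```bash
python3 held.py; python3 plan.py .497 .415 .2405 3.063
```

```text
-0.115 -0.095 67 [-0.0075 -0.0099 -0.0974] 0.14
-0.085 -0.06 93 [-0.005  -0.0096 -0.0731] 0.158
-0.05 -0.02 122 [-0.0051 -0.0093 -0.0354] 0.192
at [ 0.5332 -0.1861  0.2425] rot/0.12 [-0.01  0.02 -0.01] shift/0.025 [ 3.33 23.86  0.08]
```

Request:
arm_command:
  motion:
    - {"jaw":0.1,"x":0.13,"y":0.925,"z":0,"rx":0,"ry":0,"rz":0}
    - {"jaw":0.1,"x":0.13,"y":0.925,"z":0,"rx":0,"ry":0,"rz":0}
    - {"jaw":0.1,"x":0.13,"y":0.925,"z":0,"rx":0,"ry":0,"rz":0}
    - {"jaw":0.1,"x":0.13,"y":0.925,"z":0,"rx":0,"ry":0,"rz":0}
    - {"jaw":0.1,"x":0.13,"y":0.925,"z":0,"rx":0,"ry":0,"rz":0}
    - {"jaw":0.1,"x":0.13,"y":0.925,"z":0,"rx":0,"ry":0,"rz":0}
    - {"jaw":0.1,"x":0.13,"y":0.925,"z":0,"rx":0,"ry":0,"rz":0}
    - {"jaw":0.1,"x":0.13,"y":0.925,"z":0,"rx":0,"ry":0,"rz":0}
    - {"jaw":0.1,"x":0.13,"y":0.925,"z":0,"rx":0,"ry":0,"rz":0}
    - {"jaw":0.1,"x":0.13,"y":0.925,"z":0,"rx":0,"ry":0,"rz":0}
    - {"jaw":0.1,"x":0.13,"y":0.925,"z":0,"rx":0,"ry":0,"rz":0}
    - {"jaw":0.1,"x":0.13,"y":0.925,"z":0,"rx":0,"ry":0,"rz":0}
    - {"jaw":0.1,"x":0.13,"y":0.925,"z":0,"rx":0,"ry":0,"rz":0}

```text
time: 41.2
eef_pos: [0.514, 0.1181, 0.2393]
eef_rot: [-3.141, -0.003, 3.062]
wrist_force: [-0.1, 0.5, -1.1]
finger_gap: 0.0273
grasp_force: 50.0
```

Request:
arm_command:
  motion:
    - {"jaw":0.1,"x":0.13,"y":0.925,"z":0,"rx":0,"ry":0,"rz":0}
    - {"jaw":0.1,"x":0.13,"y":0.925,"z":0,"rx":0,"ry":0,"rz":0}
    - {"jaw":0.1,"x":0.13,"y":0.925,"z":0,"rx":0,"ry":0,"rz":0}
    - {"jaw":0.1,"x":0.13,"y":0.925,"z":0,"rx":0,"ry":0,"rz":0}
    - {"jaw":0.1,"x":0.13,"y":0.925,"z":0,"rx":0,"ry":0,"rz":0}
    - {"jaw":0.1,"x":0.13,"y":0.925,"z":0,"rx":0,"ry":0,"rz":0}
    - {"jaw":0.1,"x":0.13,"y":0.925,"z":0,"rx":0,"ry":0,"rz":0}
    - {"jaw":0.1,"x":0.13,"y":0.925,"z":0,"rx":0,"ry":0,"rz":0}
    - {"jaw":0.1,"x":0.13,"y":0.925,"z":0,"rx":0,"ry":0,"rz":0}
    - {"jaw":0.1,"x":0.13,"y":0.925,"z":0,"rx":0,"ry":0,"rz":0}
    - {"jaw":0.1,"x":0.13,"y":0.925,"z":0,"rx":0,"ry":0,"rz":0}
    - {"jaw":0.1,"x":0.13,"y":0.925,"z":0,"rx":0,"ry":0,"rz":0}
    - {"jaw":0.1,"x":0.13,"y":0.925,"z":0,"rx":0,"ry":0,"rz":0}
    - {"jaw":0.1,"x":0,"y":0,"z":0,"rx":0,"ry":0,"rz":0}

```text
time: 42.37
eef_pos: [0.4953, 0.4229, 0.2382]
eef_rot: [-3.14, -0.003, 3.064]
wrist_force: [-0.2, -0.2, -0.2]
finger_gap: 0.0273
grasp_force: 50.0
```

Request:
arm_command:
  motion:
    - {"jaw":0.1,"x":0,"y":0,"z":0,"rx":0,"ry":-0.87,"rz":0}
    - {"jaw":0.1,"x":0,"y":0,"z":0,"rx":0,"ry":-0.87,"rz":0}
    - {"jaw":0.1,"x":0,"y":0,"z":0,"rx":0,"ry":-0.87,"rz":0}
    - {"jaw":0.1,"x":0,"y":0,"z":0,"rx":0,"ry":-0.87,"rz":0}
    - {"jaw":0.1,"x":0,"y":0,"z":0,"rx":0,"ry":-0.87,"rz":0}
    - {"jaw":0.1,"x":0,"y":0,"z":0,"rx":0,"ry":0,"rz":0}
    - {"jaw":0.1,"x":0.417,"y":0,"z":0.72,"rx":0,"ry":0,"rz":0}
    - {"jaw":0.1,"x":0.417,"y":0,"z":0.72,"rx":0,"ry":0,"rz":0}
    - {"jaw":0.1,"x":0.417,"y":0,"z":0.72,"rx":0,"ry":0,"rz":0}
    - {"jaw":0.1,"x":0.417,"y":0,"z":0.72,"rx":0,"ry":0,"rz":0}
    - {"jaw":0.1,"x":0.417,"y":0,"z":0.72,"rx":0,"ry":0,"rz":0}
    - {"jaw":0.1,"x":0.417,"y":0,"z":0.68,"rx":0,"ry":0,"rz":0}
    - {"jaw":0.1,"x":0,"y":0,"z":0,"rx":0,"ry":0,"rz":0}
    - {"jaw":0.1,"x":0,"y":0,"z":0,"rx":0,"ry":0,"rz":0}

```text
time: 43.53
eef_pos: [0.4959, 0.4193, 0.1159]
eef_rot: [-3.139, 0.519, 3.062]
wrist_force: [1.1, 0.1, 0.2]
finger_gap: 0.0273
grasp_force: 50.0
```

Request:
arm_command:
  motion:
    - {"jaw":0.45,"x":0,"y":0,"z":0,"rx":0,"ry":0,"rz":0}
    - {"jaw":0.45,"x":0,"y":0,"z":0,"rx":0,"ry":0,"rz":0}
    - {"jaw":0.45,"x":0,"y":0,"z":0,"rx":0,"ry":0,"rz":0}
    - {"jaw":0.45,"x":0,"y":0,"z":0,"rx":0,"ry":0,"rz":0}
    - {"jaw":0.45,"x":-0.417,"y":0,"z":-0.72,"rx":0,"ry":0,"rz":0}
    - {"jaw":0.45,"x":-0.417,"y":0,"z":-0.72,"rx":0,"ry":0,"rz":0}
    - {"jaw":0.45,"x":-0.417,"y":0,"z":-0.72,"rx":0,"ry":0,"rz":0}
    - {"jaw":0.45,"x":-0.417,"y":0,"z":-0.72,"rx":0,"ry":0,"rz":0}
    - {"jaw":0.45,"x":-0.417,"y":0,"z":-0.72,"rx":0,"ry":0,"rz":0}
    - {"jaw":0.45,"x":-0.417,"y":0,"z":-0.72,"rx":0,"ry":0,"rz":0}
    - {"jaw":0.45,"x":0,"y":0,"z":0,"rx":0,"ry":0.87,"rz":0}
    - {"jaw":0.45,"x":0,"y":0,"z":0,"rx":0,"ry":0.87,"rz":0}
    - {"jaw":0.45,"x":0,"y":0,"z":0,"rx":0,"ry":0.87,"rz":0}
    - {"jaw":0.45,"x":0,"y":0,"z":0,"rx":0,"ry":0.87,"rz":0}
    - {"jaw":0.45,"x":0,"y":0,"z":0,"rx":0,"ry":0.87,"rz":0}
    - {"jaw":0.45,"x":0,"y":0,"z":0,"rx":0,"ry":0,"rz":0}
    - {"jaw":0.45,"x":0,"y":0,"z":0,"rx":0,"ry":0,"rz":0}

```text
time: 44.95
eef_pos: [0.4971, 0.4198, 0.2414]
eef_rot: [-3.141, 0.001, 3.061]
wrist_force: [0.1, 0.6, -0.0]
finger_gap: 0.0423
grasp_force: 0.0
```

```bash
python3 - <<'E'
from h import *
i,_=cloud('wrist'); j,_=cloud('top'); save('w10',np.hstack([i[:300,60:400],j[50:350,60:460]]))
E
python3 lid.py
```

```text
wrist 1816 lid z 0.08 circ 0.4504 0.1364 0.0321 box [0.4186 0.1151 0.0741] [0.4823 0.1675 0.083 ] tilt deg [ 1.6 -1.8]
top 335 lid z 0.0806 circ 0.4485 0.1341 0.0313 box [0.4178 0.1042 0.0746] [0.478  0.1641 0.0863] tilt deg [1.6 0.1]
```

View pics/w10.png

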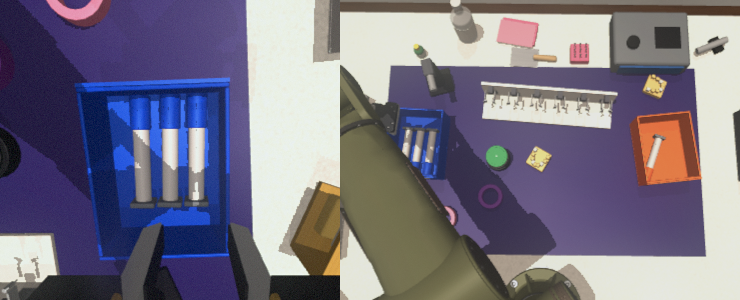

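Three blue cartridges lie in the blue bin ((142,150), (170,150) and (197,150) in the wrist crop). The orange one lies in the orange bin, the rack is empty, and the pot is seated level to about 2°.

```bash
python3 -c "
from rig import order
print(order.close_job())"
```

```text
the job is handed in; nothing more can be done
None
```

The job is handed in at about 45 s: the pot sits centred in the black ring, level to about 2°; the three blue cartridges are in the blue bin and the single orange one in the orange bin (only four were there); the casts and torch looked unmoved in the last top view.

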